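Test the radio modules and stack them

ROBOT

A 6-joint arm with a two-finger parallel gripper is mounted at the origin on the work surface. World frame = base frame: x ahead of the robot, y to its left, z up, the work surface at z = 0. Lengths are in mm, angles in rad, forces in N, time in s.
With the tool pointing down it reaches from about 400 to 925 mm from the base axis. Payload 12.5 kg.
Tool frame: the origin (TCP) lies at the very end of the fingers, on their centre line; the grasp point (between the pads) lies behind it (env.grip_depth is the z of the grasp point in the tool frame, in mm); z points along the fingers, y is the line along which they close (so a half turn about z gives the same grasp; the last joint's range is limited). The gripper opens to 95 mm and grips with 3 to 60 N. Pads are 20 mm wide; open, the fingers measure 119 mm over their backs; the gripper's body (75 mm by 180 mm) begins 59 mm behind the grasp point.
Start: joints at [-1.279, 0.491, 1.559, -0, 1.092, -0.106], TCP at [242.143, -576.206, 214.661] pointing down, gripper open.
Joint ranges: [-3.1, 3.1], [-0.84, 2.19], [0.05, 2.79], [-1.13, 4.28], [0.06, 2.93], [-2.69, 2.69]. Speed limits (rad/s): [2.22, 2.22, 2.79, 3.14, 3.14, 3.14].

INTERFACE

Orientations are given as [roll, pitch, yaw] about the fixed x, y, z axes, in that order (R = Rz(yaw) Ry(pitch) Rx(roll)).
In Python, from cell import env, optics gives the robot as it stands.
- The arm moves only by the tool step_arm, never from a script. Its argument "moves" is a list of rows, each an object of numbers: "tx", "ty", "tz": the shift along the tool's x, y, z in mm; "roll": the turn about the tool's z in rad. In form: [{"tx": .., "ty": .., "tz": .., "roll": ..}, ...]. A call has 1 to 12 rows; each row is the pose to reach, as a shift and turn from the pose commanded when the call began, along the tool's axes at that moment; what a row does not reach only later rows make up. A row lasts 1/12 s, in which the tool goes at most 41.7 mm and 7.16 degrees, less where a joint would pass 70% of its speed; a pose out of reach is approached as far as the arm can. A call with a gripper value outside its range is refused whole. "grip" is the finger opening in mm, from 0 to 95.1, set as the call begins (left out, the last holds). The fingers move at their own pace and stop on an object; the grip force is fixed at half the most. Time passes only in rows, so rows that repeat a pose let the fingers close. It gives the time, the measured TCP pose, the force, the opening and the grip force at its end, in the units of the state.
- env.state(): the state, without advancing time (a new reading comes with each control period).
- optics.read_camera(name): name is "scene" or "top" or "wrist"; returns a dict with "pixels" (384x512x3 uint8, blue, green, red), "mtx" (3x3 intrinsics, pixels), "view" (4x4, takes a point from world to camera coordinates). Camera axes: x right, y down, z forward; pixel columns grow to the right and rows downward; lengths in mm; the calibration is good to about 2 mm. A picture is of the moment at which its call begins. There is no depth.
- env.job_done(): hands the job in; it is judged then, once.
The state is a dict: "t": time; "joints": joint angles; "qvel": joint speeds; "tau": joint torques, N m; "eef_pos": TCP position; "tcp_rot": TCP orientation; "ft_force": force on the tool from outside, world axes, zero at the start; "moment": the same for the moment, N m; "opening": opening from 0.0 (shut) to 1.0 (fully open); "grip_force": force on a finger pad.
Only numpy, scipy, OpenCV 4.12 (cv2) and the standard library are available. Lean on these libraries where they do the work, as an engineer would, in place of code of your own. Each camera call takes 0.05 s, during which the arm holds its last target. There are 200 camera calls.

TASK

Switch the tester on by pushing its lever fully over away from the robot, then test the flat aluminium radio modules on the bench one after another, widest first: with the lever left on, lay the module flat on the stage, centred and square between the two stops, press the button fully down for a moment, then stack the module on the black stacking plate. All the modules must end in one square pile in the middle of the plate, lengthwise along it, widest at the bottom and narrowest on top. When all of them have been tested, push the lever fully back towards the robot to switch the tester off, and leave the round parts tin where it stands.

Things in the scene. Friction and masses are not known exactly. Their poses are not given: they have to be found in the camera images.
- module_a: flat rectangular aluminium radio module, 66 mm wide (its x) by 84 mm long (its y) by 18 mm thick (its z), dark inlay on its top; the widest of the four kinds, all 84 mm long; origin at the centre of the solid; either end may be first. Absent from some starts.
- module_b: flat rectangular aluminium radio module, 54 mm wide (its x) by 84 mm long (its y) by 18 mm thick (its z), dark inlay on its top; the second widest of the four kinds, all 84 mm long; origin at the centre of the solid; either end may be first. Absent from some starts.
- module_c: flat rectangular aluminium radio module, 42 mm wide (its x) by 84 mm long (its y) by 18 mm thick (its z), dark inlay on its top; the third widest of the four kinds, all 84 mm long; origin at the centre of the solid; either end may be first. Absent from some starts.
- module_d: flat rectangular aluminium radio module, 30 mm wide (its x) by 84 mm long (its y) by 18 mm thick (its z), dark inlay on its top; the narrowest of the four kinds, all 84 mm long; origin at the centre of the solid; either end may be first. Absent from some starts.
- stage (a point): centre of the top of the black stage plate (110 mm in x, 125 in y, 36 mm above the bench) on the low grey tester (200 by 340 mm, housing 30 mm high); axes as the tester's, z up. Two steel end stops (8 mm high, 10 thick, 50 wide along x) have inner faces 48 mm either side of it along y; a module lies between them, length along y, 6 mm free at each end
- test_button_top (a point): centre of the top of the tester's round grey push button (28 mm across), on the housing beside the stage; pressed straight down, spring-loaded, about 5 N
- test_button (a joint): travel of the push button in m, 0 released, 0.006 fully down
- mains_lever_tip (a point): tip of the tester's black toggle lever, 60 mm long, on a grey block on the tester beside the button; off at the start; it swings in the tester's x-z plane and stays where it is left
- mains_lever (a joint): angle of the toggle lever in rad: 1.0 = on, leaning to the tester's +x (away from the robot); 0 = off, leaning to -x (towards the robot)
- plate_top (a point): centre of the top face of the fixed black stacking plate (84 mm in x by 100 mm in y, 8 mm thick, lying on the bench); modules are piled on it with their length along its y, z up
- parts_tin: bystander among the modules: round closed steel tin, 64 mm across, 22 mm high; origin at the centre of its underside; not to be moved

How it is judged:
By the outcome, as a careful person would: the job done as asked, in the order asked, and still so for the second after the job is handed in, with the robot touching nothing.
Of module_a, module_b, module_c, module_d only 2 to 3 are there at a start; the rules pass over those that are not, and their reading is None.
At some moment in a run one of module_a, module_b, module_c, module_d may be knocked a few centimetres aside while the robot is not near it.
Once in a run the grip may slacken for a moment while it holds something.
It also fails if it takes over 210 s, if anything falls off the work surface, if the arm or the gripper's body presses on something with over 40 N, if the wrist force passes 120 N, or if a joint passes its speed limit or range.

## Working session

There is one attempt and no reset: what is moved stays moved. The work goes in short steps, Python scripts to look and compute and a tool call to move; the robot and the scene stay as the last step left them, time stands still between calls to the robot, and variables do not carry over. Pictures are saved under pics/ and viewed, at most 14 in all, crops included, and the job is handed in when it is done.

Besides the shell and the picture viewer there is one more tool, called after "Call:" by a JSON object that holds its "api" and its "payload", one argument or row to a line. step_arm: Moves the arm, as the interface text tells. Its arguments: {"type":"object","properties":{"moves":{"type":"array"},"grip":{"type":"number"}},"required":["moves"]}

```bash
ls; mkdir -p pics
python3 - <<'E'
from cell import env, optics
import cv2
print(env.state(), env.grip_depth)
for n in ("scene","top"):
    r=optics.read_camera(n); cv2.imwrite(f"pics/{n}0.png",r["pixels"]); print(n,r["mtx"].round(1).tolist(),r["view"].round(3).tolist())
E
```

```text
pics
{'t': 0.0, 'joints': array([-1.27861116e+00,  4.91570903e-01,  1.55945290e+00,  6.06114754e-06,
        1.09167354e+00, -1.05640224e-01]), 'qvel': array([-0.000231  ,  0.00063679, -0.00166408,  0.00017861, -0.00110679,
        0.00171052]), 'tau': array([-2.70934024e-04, -6.12653947e+01, -2.58191621e+01,  6.91592158e-02,
        4.81527625e-02, -1.36040594e-04]), 'eef_pos': array([ 242.06416405, -575.96196078,  214.05350697]), 'tcp_rot': array([-3.14049469e+00, -1.21827796e-04,  3.97822530e-01]), 'ft_force': array([-0.62892624, -0.12696211, -0.06036887]), 'moment': array([ 0.01133577, -0.03783107,  0.0084702 ]), 'grip_force': 0.0, 'opening': 0.9991667580568576} -18.8
scene [[446.4, 0.0, 251.8], [0.0, 446.4, 188.1], [0.0, 0.0, 1.0]] [[-0.817, 0.576, 0.002, 418.746], [0.313, 0.447, -0.838, -106.492], [-0.484, -0.684, -0.546, 1368.469], [0.0, 0.0, 0.0, 1.0]]
top [[369.9, 0.0, 256.0], [0.0, 369.9, 187.7], [0.0, 0.0, 1.0]] [[0.015, -0.999, 0.033, -8.129], [-0.996, -0.018, -0.089, 541.446], [0.09, -0.032, -0.995, 919.273], [0.0, 0.0, 0.0, 1.0]]
```

```bash
python3 -c "
import cv2
for n in ('scene','top'):
    cv2.imwrite(f'pics/{n}0b.png',cv2.resize(cv2.imread(f'pics/{n}0.png'),(800,600),interpolation=cv2.INTER_CUBIC))"
```

```text
(no output)
```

View pics/top0b.png

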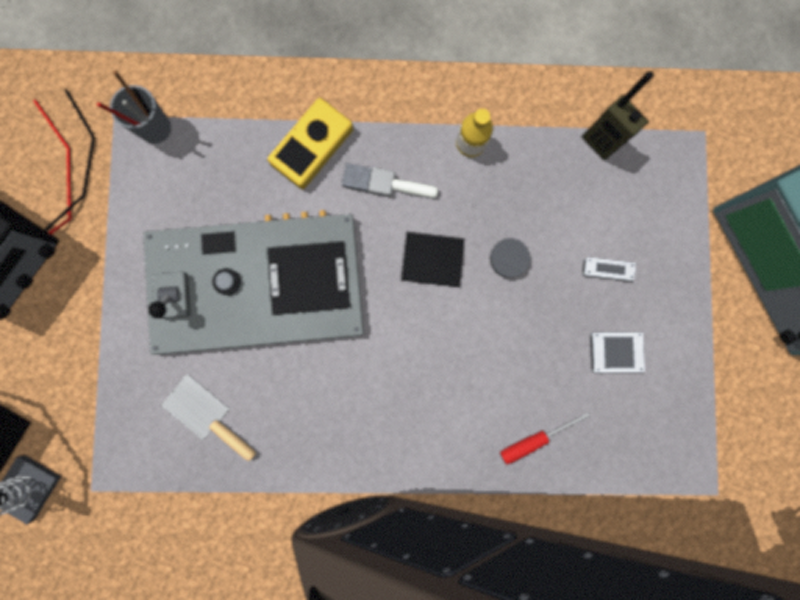

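View pics/scene0b.png

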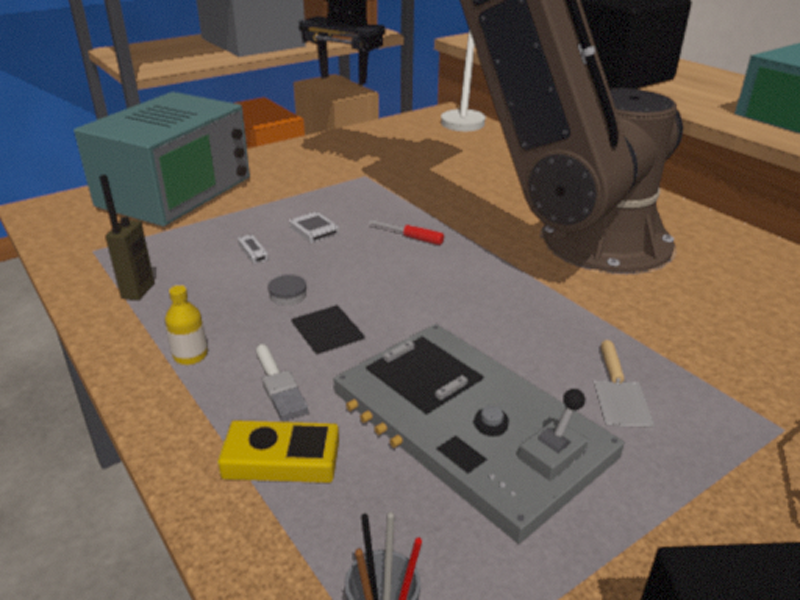

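The top view (800x600 scale) shows two modules: a wide one at (620,353) and a narrow one at (610,269). It also shows the tin at (511,259), plate at (433,259), stage at (309,277), button at (227,281) and lever tip at (157,310), leaning towards the robot. The scene view shows the same two modules, at (314,226) and (252,247).

```bash
cat > h.py <<'E'
import numpy as np, cv2
from cell import env, optics
def ray(cam,uv):
    R=cam["view"][:3,:3]; t=cam["view"][:3,3]
    d=R.T@np.linalg.solve(cam["mtx"],[*uv,1.]); return -R.T@t,d
def at(cam,uv,z):
    c,d=ray(cam,uv); return c+d*(z-c[2])/d[2]
def tri(*obs):
    A=0;b=0
    for cam,uv in obs:
        c,d=ray(cam,uv); d=d/np.linalg.norm(d); P=np.eye(3)-np.outer(d,d); A=A+P; b=b+P@c
    return np.linalg.solve(A,b)
def proj(cam,p):
    q=cam["mtx"]@(cam["view"][:3,:3]@np.asarray(p,float)+cam["view"][:3,3]); return q[:2]/q[2]
def ortho(cam,z,x0,x1,y0,y1,s=2):
    """orthophoto at height z, s px/mm; column = (y1-y)*s, row=(x1-x)*s"""
    w=[(x1,y1),(x1,y0),(x0,y0),(x0,y1)]
    src=np.float32([proj(cam,(*p,z)) for p in w])
    W,H=int((y1-y0)*s),int((x1-x0)*s)
    M=cv2.getPerspectiveTransform(src,np.float32([(0,0),(W,0),(W,H),(0,H)]))
    return cv2.warpPerspective(cam["pixels"],M,(W,H),flags=cv2.INTER_CUBIC)
def rects(mask,x1,y1,s=2,amin=300):
    out=[]
    for c in cv2.findContours(mask,cv2.RETR_EXTERNAL,cv2.CHAIN_APPROX_NONE)[0]:
        if cv2.contourArea(c)<amin*s*s: continue
        (u,v),_,_=r=cv2.minAreaRect(c); p=cv2.boxPoints(r)
        e=[p[1]-p[0],p[2]-p[1]]; L=max(e,key=np.linalg.norm); Wd=min(e,key=np.linalg.norm)
        # long axis in world: dx=-dv, dy=-du
        a=np.arctan2(-L[0],-L[1]); a=(a)%np.pi
        out.append((round(x1-v/s,1),round(y1-u/s,1),round(np.linalg.norm(L)/s,1),round(np.linalg.norm(Wd)/s,1),round(a,3)))
    return out
E
python3 - <<'E'
from h import *
cam=optics.read_camera("top")
g=lambda im:cv2.cvtColor(im,cv2.COLOR_BGR2GRAY)
s=1/1.5625
for n,uv,z in [("A",(620,353),18),("D",(610,269),18),("tin",(511,259),22),("plate",(433,259),8),("stage",(309,277),36),("btn",(227,279),45),("tip",(157,310),90)]:
    print(n,at(cam,np.array(uv)*s,z).round(1))
x0,x1,y0,y1=300,800,-700,600
im=ortho(cam,18,x0,x1,y0,y1); print("bright",[r for r in rects((g(im)>165).astype(np.uint8),x1,y1)])
im=ortho(cam,8,x0,x1,y0,y1); print("dark",[r for r in rects((g(im)<55).astype(np.uint8),x1,y1,amin=1500)])
im=ortho(cam,36,x0,x1,y0,y1); print("dark36",[r for r in rects((g(im)<55).astype(np.uint8),x1,y1,amin=1500)])
im=ortho(cam,30,x0,x1,y0,y1); h=cv2.cvtColor(im,cv2.COLOR_BGR2HSV);
print("stops",rects((g(ortho(cam,44,x0,x1,y0,y1))>130).astype(np.uint8)[:, :1000],x1,y1,amin=200))
sc=optics.read_camera("scene")
print("A tri",tri((cam,np.array((620,353))*s),(sc,np.array((314,226))*s)))
print("D tri",tri((cam,np.array((610,269))*s),(sc,np.array((252,247))*s)))
print("plate tri",tri((cam,np.array((433,259))*s),(sc,np.array((328,328))*s)))
print("tip tri",tri((cam,np.array((157,310))*s),(sc,np.array((573,400))*s)))
print("btn tri",tri((cam,np.array((227,279))*s),(sc,np.array((491,414))*s)))
print("stage tri",tri((cam,np.array((309,277))*s),(sc,np.array((425,373))*s)))
w=optics.read_camera("wrist"); print(w["mtx"].round(1).tolist()); print((np.linalg.inv(w["view"])).round(3).tolist())
E
```

```text
A [ 449.7 -364.1   18. ]
D [ 589.1 -349.9   18. ]
tin [ 602.  -182.5   22. ]
plate [601.6 -54.3   8. ]
stage [564.1 147.8  36. ]
btn [557.5 275.9  45. ]
tip [504.  365.6  90. ]
bright [(319.3, -617.6, np.float32(50.1), np.float32(49.4), np.float32(1.154)), (328.6, -553.7, np.float32(71.8), np.float32(40.9), np.float32(1.657)), (367.4, -605.5, np.float32(46.8), np.float32(17.9), np.float32(0.719)), (379.0, 417.7, np.float32(50.3), np.float32(28.0), np.float32(2.913)), (370.3, -644.3, np.float32(138.2), np.float32(34.3), np.float32(3.094)), (461.6, -370.9, np.float32(106.3), np.float32(86.3), np.float32(1.602)), (486.6, -449.1, np.float32(104.6), np.float32(36.1), np.float32(0.963)), (445.8, 185.8, np.float32(828.5), np.float32(290.5), np.float32(1.571)), (499.9, -586.2, np.float32(298.7), np.float32(139.6), np.float32(0.016)), (652.8, -523.9, np.float32(36.8), np.float32(16.9), np.float32(3.042)), (640.4, -315.6, np.float32(157.2), np.float32(139.4), np.float32(1.598)), (700.8, 574.8, np.float32(89.1), np.float32(45.7), np.float32(0.085)), (672.6, 85.2, np.float32(338.5), np.float32(1
[... 1688 characters left out ...]
 (550.2, 350.2, np.float32(499.5), np.float32(499.5), np.float32(1.571)), (747.9, 519.0, np.float32(123.8), np.float32(47.4), np.float32(0.301)), (723.2, 566.8, np.float32(153.5), np.float32(66.5), np.float32(0.0))]
A tri [ 448.89892026 -368.10510186    6.98054652]
D tri [ 590.32046343 -352.95166649   10.85926628]
plate tri [601.9616588  -54.46309999   3.94483921]
tip tri [504.4642697  358.95380374 103.92022201]
btn tri [556.67393776 276.12181242  46.47343586]
stage tri [564.1501968  148.90632401  31.06320411]
[[328.5, 0.0, 260.3], [0.0, 328.5, 181.7], [0.0, 0.0, 1.0]]
[[0.387, -0.88, -0.276, 319.974], [-0.922, -0.37, -0.114, -543.528], [-0.002, 0.298, -0.955, 384.558], [0.0, 0.0, 0.0, 1.0]]
```

```bash
cat >> h.py <<'E'
from scipy.spatial.transform import Rotation as Ro
def go(x,y,z,yaw=None):
    s=env.state(); R=Ro.from_euler("xyz",s["tcp_rot"]); p=s["eef_pos"]
    d=R.inv().apply(np.array([x,y,z])-p); cy=s["tcp_rot"][2]
    r=0 if yaw is None else -((yaw-cy+np.pi)%(2*np.pi)-np.pi)
    print(f"t={s['t']:.1f} at {p.round(1)} rpy {s['tcp_rot'].round(4)} F {s['ft_force'].round(1)} j6 {s['joints'][5]:.2f} | to {x},{y},{z}: tx {d[0]:.1f} ty {d[1]:.1f} tz {d[2]:.1f} roll {r:.4f}")
E
python3 -c "
from h import *
go(480,-330,300,1.57)"
```

```text
t=0.2 at [ 242.1 -576.1  214.4] rpy [-3.1412e+00 -1.0000e-04  3.9780e-01] F [0.2 0.1 0.1] j6 -0.11 | to 480,-330,300: tx 314.7 ty -134.8 tz -85.5 roll -1.1722
```

Call:
{"api": "step_arm", "payload": {
  "moves": [
    {"tx": 315, "ty": -135, "tz": -85, "roll": -1.172},
    {"tx": 315, "ty": -135, "tz": -85, "roll": -1.172},
    {"tx": 315, "ty": -135, "tz": -85, "roll": -1.172},
    {"tx": 315, "ty": -135, "tz": -85, "roll": -1.172},
    {"tx": 315, "ty": -135, "tz": -85, "roll": -1.172},
    {"tx": 315, "ty": -135, "tz": -85, "roll": -1.172},
    {"tx": 315, "ty": -135, "tz": -85, "roll": -1.172},
    {"tx": 315, "ty": -135, "tz": -85, "roll": -1.172},
    {"tx": 315, "ty": -135, "tz": -85, "roll": -1.172},
    {"tx": 315, "ty": -135, "tz": -85, "roll": -1.172},
    {"tx": 315, "ty": -135, "tz": -85, "roll": -1.172},
    {"tx": 315, "ty": -135, "tz": -85, "roll": -1.172}
  ],
  "grip": 0
}}

```text
t: 1.25
eef_pos: [480.2, -329.6, 299.5]
tcp_rot: [-3.141, -0.0, 1.568]
ft_force: [-0.7, 0.1, -0.6]
opening: 0.216
grip_force: 0.0
```

```bash
python3 -c "
from h import *
c=optics.read_camera('wrist'); cv2.imwrite('pics/w1.png',cv2.resize(c['pixels'],(800,600),interpolation=cv2.INTER_CUBIC))
np.savez('w1.npz',**c)
go(530,200,300,1.68)"
```

```text
t=1.3 at [ 479.9 -330.   299.4] rpy [-3.1412e+00 -2.0000e-04  1.5672e+00] F [-0.1 -0.4 -0.2] j6 -0.71 | to 530,200,300: tx 530.1 ty 48.2 tz -0.5 roll -0.1128
```

View pics/w1.png

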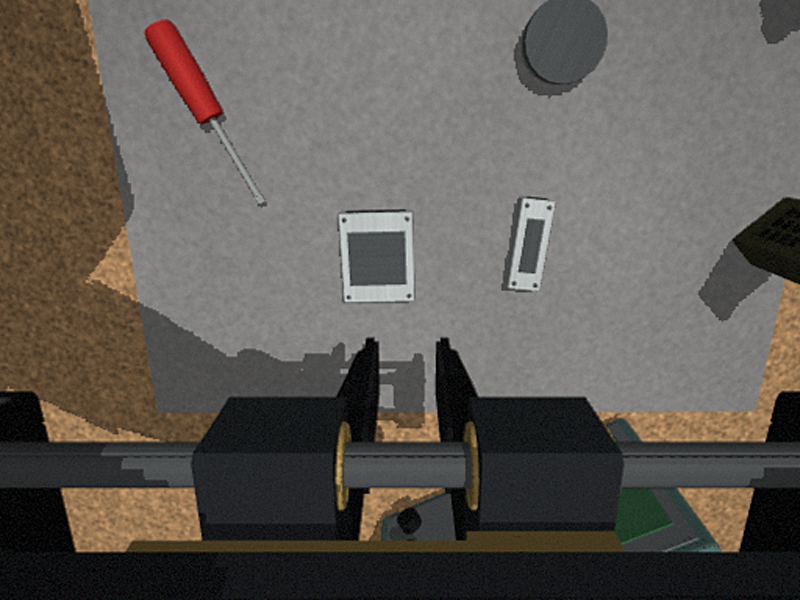

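The wrist view shows the wide module at (376,256), the narrow one at (531,244) and the tin at (566,42). Going to the tester for the lever.

Call:
{"api": "step_arm", "payload": {
  "moves": [
    {"tx": 530, "ty": 48, "tz": -0.5, "roll": -0.113},
    {"tx": 530, "ty": 48, "tz": -0.5, "roll": -0.113},
    {"tx": 530, "ty": 48, "tz": -0.5, "roll": -0.113},
    {"tx": 530, "ty": 48, "tz": -0.5, "roll": -0.113},
    {"tx": 530, "ty": 48, "tz": -0.5, "roll": -0.113},
    {"tx": 530, "ty": 48, "tz": -0.5, "roll": -0.113},
    {"tx": 530, "ty": 48, "tz": -0.5, "roll": -0.113},
    {"tx": 530, "ty": 48, "tz": -0.5, "roll": -0.113},
    {"tx": 530, "ty": 48, "tz": -0.5, "roll": -0.113},
    {"tx": 530, "ty": 48, "tz": -0.5, "roll": -0.113},
    {"tx": 530, "ty": 48, "tz": -0.5, "roll": -0.113},
    {"tx": 530, "ty": 48, "tz": -0.5, "roll": -0.113}
  ]
}}

```text
t: 2.3
eef_pos: [525.8, 169.3, 300.0]
tcp_rot: [-3.141, 0.0, 1.679]
ft_force: [1.1, 0.1, 1.2]
opening: 0.004
grip_force: 0.0
```

Call:
{"api": "step_arm", "payload": {
  "moves": [
    {"tx": 30},
    {"tx": 30},
    {"tx": 30}
  ]
}}

```text
validation failed for argument at $.mo...
```

```bash
python3 -c "
from h import *
c=optics.read_camera('wrist'); cv2.imwrite('pics/w2.png',cv2.resize(c['pixels'],(800,600),interpolation=cv2.INTER_CUBIC))
np.savez('w2.npz',**c)
go(530,60,300,1.68)"
```

```text
t=2.4 at [526.  175.1 299.8] rpy [ 3.1414e+00 -2.0000e-03  1.6821e+00] F [-3.   3.1 -2.3] j6 0.09 | to 530,60,300: tx -114.8 ty -8.8 tz -0.4 roll 0.0021
```

View pics/w2.png

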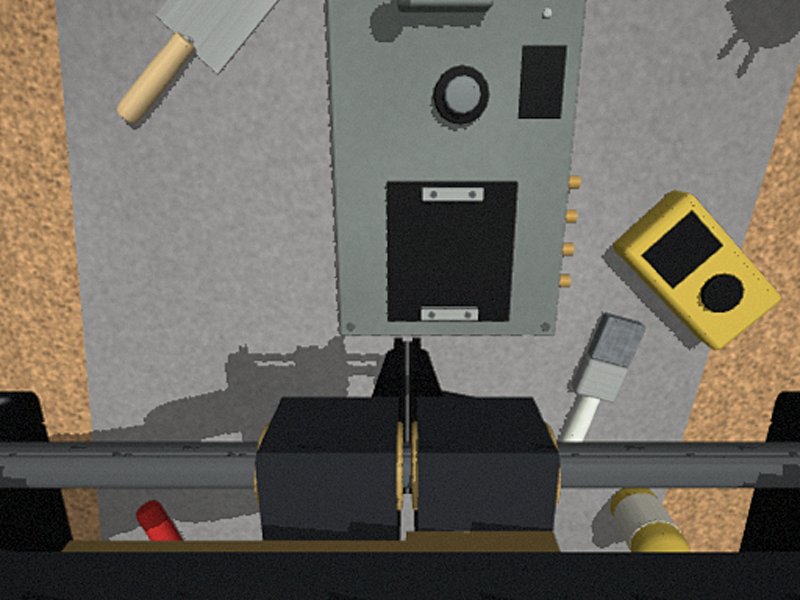

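The stage is at (452,252) with its stops at (453,194) and (449,314), and the button at (462,93). The lever is out of view at the top, so I'll move further along.

Call:
{"api": "step_arm", "payload": {
  "moves": [
    {"tx": 100, "ty": 0, "tz": 0, "roll": 0},
    {"tx": 100, "ty": 0, "tz": 0, "roll": 0},
    {"tx": 100, "ty": 0, "tz": 0, "roll": 0},
    {"tx": 100, "ty": 0, "tz": 0, "roll": 0},
    {"tx": 100, "ty": 0, "tz": 0, "roll": 0},
    {"tx": 100, "ty": 0, "tz": 0, "roll": 0}
  ]
}}

```text
t: 2.85
eef_pos: [515.0, 266.3, 299.9]
tcp_rot: [-3.141, 0.0, 1.681]
ft_force: [0.3, -0.5, 0.1]
opening: 0.006
grip_force: 0.0
```

```bash
python3 -c "
from h import *
c=optics.read_camera('wrist'); cv2.imwrite('pics/w3.png',cv2.resize(c['pixels'],(800,600),interpolation=cv2.INTER_CUBIC))
np.savez('w3.npz',**c)
go(530,60,300,1.68)"
```

```text
t=2.9 at [515.  266.1 300. ] rpy [-3.1414e+00  4.0000e-04  1.6806e+00] F [-0.3 -1.6  0.2] j6 0.25 | to 530,60,300: tx -206.5 ty -7.7 tz 0.1 roll 0.0006
```

View pics/w3.png

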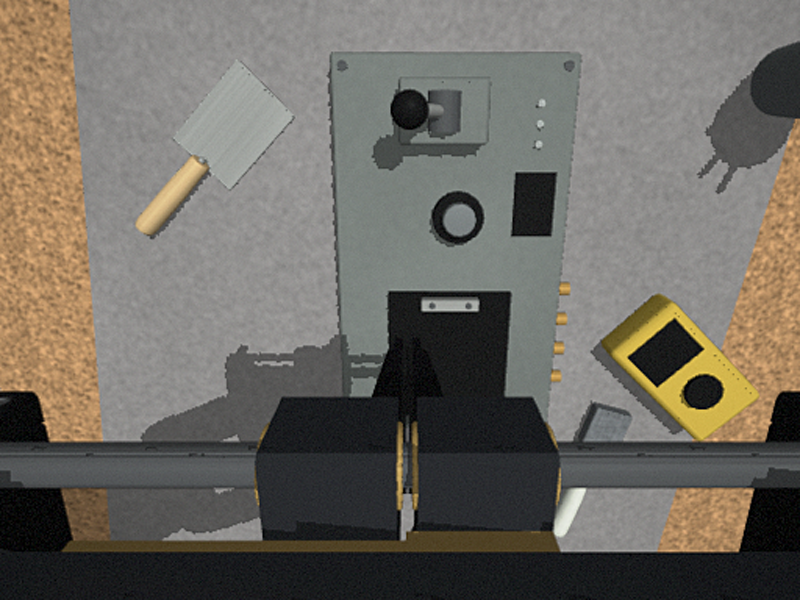

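Run:
```python
from h import *
w1,w2,w3=[dict(np.load(f"w{i}.npz")) for i in (1,2,3)]
s=lambda u,v:((u+.5)/1.5625-.5,(v+.5)/1.5625-.5)
print("top stop edge corners tri",tri((w2,s(422,187)),(w3,s(421,297))),tri((w2,s(483,187)),(w3,s(479,297))))
print("stage corner tri",tri((w2,s(387,181)),(w3,s(388,292))),tri((w2,s(517,182)),(w3,s(511,292))))
print("button tri",tri((w2,s(463,95)),(w3,s(460,221))))
c=[at(w2,s(*p),36) for p in [(387,181),(517,182),(510,321),(386,320)]]
print(np.round(c,1),np.mean(c,0).round(1), [np.linalg.norm(c[i]-c[i-1]).round(1) for i in range(4)])
for a,b in ((0,1),(3,2)): d=c[b]-c[a]; print("yaw x",np.arctan2(d[1],d[0]))
for a,b in ((3,0),(2,1)): d=c[b]-c[a]; print("yaw y",np.arctan2(d[1],d[0])-np.pi/2)
st=[at(w2,s(*p),44) for p in [(422,187),(484,187),(421,308),(478,308)]]; print("stops top",np.round(st,1))
h=[at(w3,s(331,52),30),at(w3,s(580,53),30),at(w2,s(339,335),30),at(w2,s(554,335),30)]
print("house",np.round(h,1)); d=h[0]-h[2]; print(np.arctan2(d[1],d[0])-np.pi/2); d=h[1]-h[0]; print(np.arctan2(d[1],d[0]))
top=optics.read_camera("top"); sc=optics.read_camera("scene")
t=lambda u,v:(u/1.5625,v/1.5625)
print("ball tri", tri((w3,s(408,109)),(sc,t(573,400)),(top,t(157,310))),tri((w3,s(408,109)),(sc,t(573,400))))
print("block ctr/pivot at50",at(w3,s(446,112),60))
# modules, from w1
g=cv2.cvtColor(w1["pixels"],cv2.COLOR_BGR2GRAY)
```

```text
top stop edge corners tri [533.9326171  204.85863384  34.30993527] [585.31471245 210.3711205   33.82132181]
stage corner tri [504.1680677  206.76711256  35.65212352] [613.70306321 217.31531729  30.96634047]
button tri [556.73114812 279.5057905   50.80648238]
[[504.4 206.8  36. ]
 [612.4 217.7  36. ]
 [627.3  94.4  36. ]
 [515.5  83.2  36. ]] [564.9 150.5  36. ] [np.float64(124.1), np.float64(108.5), np.float64(124.2), np.float64(112.4)]
yaw x 0.10041421101602245
yaw x 0.09953616888622371
yaw y 0.08908701958472287
yaw y 0.1205946305506489
stops top [[533.7 206.   44. ]
 [584.3 211.4  44. ]
 [545.1 101.   44. ]
 [595.1 106.4  44. ]]
house [[439.7 397.8  30. ]
 [634.6 418.5  30. ]
 [473.6  61.3  30. ]
 [671.7  82.9  30. ]]
0.10035801394677546
0.10576593503513199
ball tri [504.64999869 359.45151974 104.0098069 ] [505.51840111 359.23564021 104.19355522]
block ctr/pivot at50 [533.53771393 362.42600737  60.        ]
```

```bash
python3 -c "
from h import *
go(462,355,200,1.674); go(462,355,82,1.674)"
```

```text
t=3.0 at [515.1 266.2 300.2] rpy [3.1415e+00 2.0000e-04 1.6806e+00] F [-0.2  0.4  0.3] j6 0.25 | to 462,355,200: tx 94.1 ty -43.0 tz 100.1 roll 0.0066
t=3.0 at [515.1 266.2 300.2] rpy [3.1415e+00 2.0000e-04 1.6806e+00] F [-0.2  0.4  0.3] j6 0.25 | to 462,355,82: tx 94.1 ty -43.0 tz 218.1 roll 0.0066
```

Call:
{"api": "step_arm", "payload": {
  "moves": [
    {"tx": 94, "ty": -43, "tz": 100, "roll": 0.007},
    {"tx": 94, "ty": -43, "tz": 100, "roll": 0.007},
    {"tx": 94, "ty": -43, "tz": 100, "roll": 0.007},
    {"tx": 94, "ty": -43, "tz": 100, "roll": 0.007},
    {"tx": 94, "ty": -43, "tz": 218, "roll": 0.007},
    {"tx": 94, "ty": -43, "tz": 218, "roll": 0.007},
    {"tx": 94, "ty": -43, "tz": 218, "roll": 0.007},
    {"tx": 94, "ty": -43, "tz": 218, "roll": 0.007},
    {"tx": 94, "ty": -43, "tz": 218, "roll": 0.007}
  ]
}}

```text
t: 3.75
eef_pos: [461.5, 355.3, 81.6]
tcp_rot: [-3.139, 0.001, 1.675]
ft_force: [0.5, 0.3, -0.3]
opening: 0.003
grip_force: 0.0
```

Call:
{"api": "step_arm", "payload": {
  "moves": [
    {"tx": 0, "ty": 10, "tz": 0, "roll": 0},
    {"tx": 0, "ty": 20, "tz": 0, "roll": 0},
    {"tx": 0, "ty": 30, "tz": 0, "roll": 0},
    {"tx": 0, "ty": 40, "tz": 0, "roll": 0},
    {"tx": 0, "ty": 50, "tz": 0, "roll": 0},
    {"tx": 0, "ty": 58, "tz": 0, "roll": 0},
    {"tx": 0, "ty": 62, "tz": 0, "roll": 0},
    {"tx": 0, "ty": 62, "tz": 0, "roll": 0}
  ]
}}

```text
t: 4.42
eef_pos: [524.1, 362.6, 81.9]
tcp_rot: [3.141, -0.0, 1.675]
ft_force: [-0.1, -0.2, -0.2]
opening: 0.007
grip_force: 0.0
```

```bash
python3 -c "
from h import *
c=optics.read_camera('wrist'); cv2.imwrite('pics/w4.png',c['pixels'])
go(462,355,82,1.674)"
```

```text
t=4.5 at [523.5 362.6  81.8] rpy [3.1415e+00 1.0000e-04 1.6755e+00] F [ 0.1  0.4 -0.2] j6 0.40 | to 462,355,82: tx -1.1 ty -61.9 tz -0.2 roll 0.0015
```

View pics/w4.png

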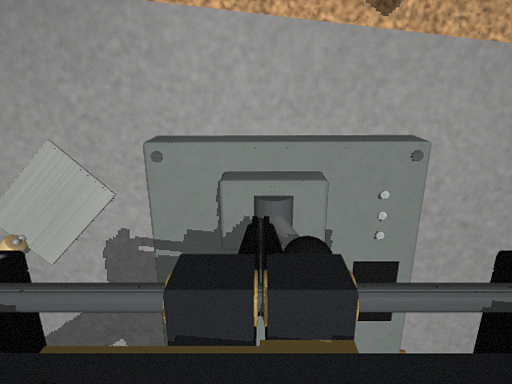

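The ball is now on the far side, at (310,247), but there is no force on the tool. I'll push on to the end stop.

Call:
{"api": "step_arm", "payload": {
  "moves": [
    {"tx": 0, "ty": 4, "tz": 0, "roll": 0},
    {"tx": 0, "ty": 8, "tz": 0, "roll": 0},
    {"tx": 0, "ty": 8, "tz": 0, "roll": 0}
  ]
}}

```text
t: 4.72
eef_pos: [531.5, 363.6, 82.0]
tcp_rot: [3.141, 0.0, 1.676]
ft_force: [-0.9, 0.1, -0.2]
opening: 0.003
grip_force: 0.0
```

Call:
{"api": "step_arm", "payload": {
  "moves": [
    {"tx": 0, "ty": 3, "tz": 0, "roll": 0},
    {"tx": 0, "ty": 5, "tz": 0, "roll": 0},
    {"tx": 0, "ty": 5, "tz": 0, "roll": 0}
  ]
}}

```text
t: 4.97
eef_pos: [536.4, 364.1, 82.0]
tcp_rot: [3.141, 0.0, 1.676]
ft_force: [0.1, 0.1, 0.2]
opening: 0.002
grip_force: 0.0
```

Call:
{"api": "step_arm", "payload": {
  "moves": [
    {"tx": 0, "ty": 3, "tz": 0, "roll": 0},
    {"tx": 0, "ty": 4, "tz": 0, "roll": 0},
    {"tx": 0, "ty": 4, "tz": 0, "roll": 0}
  ]
}}

```text
t: 5.22
eef_pos: [539.6, 364.4, 82.0]
tcp_rot: [-3.14, 0.0, 1.676]
ft_force: [-3.7, 0.5, 0.9]
opening: 0.005
grip_force: 2.0
```

```bash
python3 -c "
from h import *
c=optics.read_camera('scene'); cv2.imwrite('pics/s5.png',cv2.resize(c['pixels'][200:340,280:440],(640,560),interpolation=cv2.INTER_CUBIC))
go(462,355,82,1.674)"
```

```text
t=5.3 at [539.6 364.4  82. ] rpy [-3.1406e+00  3.0000e-04  1.6758e+00] F [-4.4 -0.8  0.8] j6 0.39 | to 462,355,82: tx -1.2 ty -78.2 tz 0.0 roll 0.0018
```

View pics/s5.png

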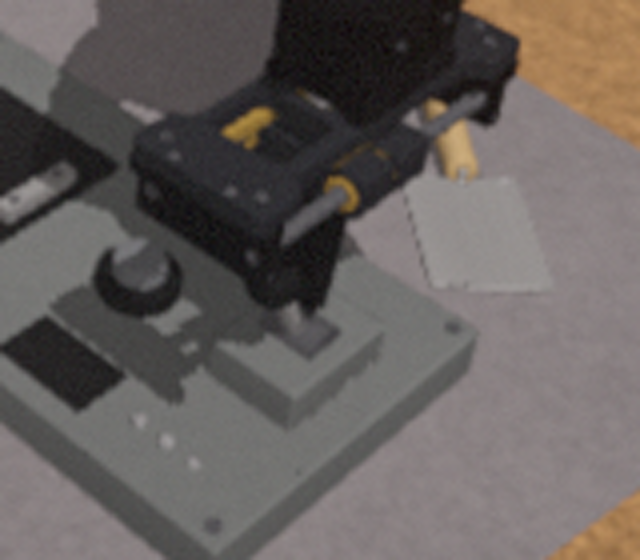

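The gripper hides the lever in this view, but contact is now felt (-4 N). I'll push a little further to confirm the stop.

Call:
{"api": "step_arm", "payload": {
  "moves": [
    {"tx": 0, "ty": 2, "tz": 0, "roll": 0},
    {"tx": 0, "ty": 3, "tz": 0, "roll": 0},
    {"tx": 0, "ty": 3, "tz": 0, "roll": 0}
  ]
}}

```text
t: 5.52
eef_pos: [540.0, 364.4, 81.8]
tcp_rot: [-3.135, 0.001, 1.676]
ft_force: [-17.2, -1.3, 6.3]
opening: 0.005
grip_force: 8.9
```

Call:
{"api": "step_arm", "payload": {
  "moves": [
    {"tx": 0, "ty": -40, "tz": 0, "roll": 0},
    {"tx": 0, "ty": -40, "tz": 0, "roll": 0},
    {"tx": 0, "ty": -40, "tz": -160, "roll": 0},
    {"tx": 0, "ty": -40, "tz": -160, "roll": 0},
    {"tx": 0, "ty": -40, "tz": -160, "roll": 0},
    {"tx": 0, "ty": -40, "tz": -160, "roll": 0},
    {"tx": 0, "ty": -40, "tz": -160, "roll": 0},
    {"tx": 0, "ty": -40, "tz": -160, "roll": 0}
  ]
}}

```text
t: 6.18
eef_pos: [504.0, 360.9, 244.3]
tcp_rot: [3.137, -0.002, 1.676]
ft_force: [0.9, 0.3, -0.2]
opening: 0.005
grip_force: 0.0
```

Run:
```python
from h import *
w1=dict(np.load("w1.npz")); top=optics.read_camera("top")
s=lambda u,v:((u+.5)/1.5625-.5,(v+.5)/1.5625-.5)
for n,P in (("A",[(340,212),(412,210),(413,302),(345,302)]),("D",[(519,198),(554,202),(538,291),(508,289)])):
    c=np.array([at(w1,s(*p),18) for p in P]); print(n,c.mean(0).round(1),[np.linalg.norm(c[i]-c[i-1]).round(1) for i in range(4)],[np.arctan2(*(c[a]-c[b])[[1,0]])-np.pi/2 for a,b in ((0,3),(1,2))])
cv2.imwrite("pics/t6.png",cv2.resize(top["pixels"],(800,600),interpolation=cv2.INTER_CUBIC))
cv2.imwrite("pics/t6l.png",cv2.resize(top["pixels"][120:240,70:250],(720,480),interpolation=cv2.INTER_CUBIC))
go(560,-200,260,1.57)
```

```text
A [ 452.7 -360.4   18. ] [np.float64(84.2), np.float64(63.6), np.float64(85.9), np.float64(63.4)] [np.float64(0.013453163608923013), np.float64(0.01059888027697986)]
D [ 589.9 -350.1   18. ] [np.float64(83.8), np.float64(31.1), np.float64(82.5), np.float64(27.9)] [np.float64(-0.0597012510735806), np.float64(-0.09796597022778264)]
t=6.2 at [503.4 360.6 242.4] rpy [ 3.1399e+00 -4.0000e-04  1.6759e+00] F [-0.1 -0.9 -0.3] j6 0.41 | to 560,-200,260: tx -563.4 ty -2.4 tz -17.8 roll 0.1059
```

View pics/t6.png

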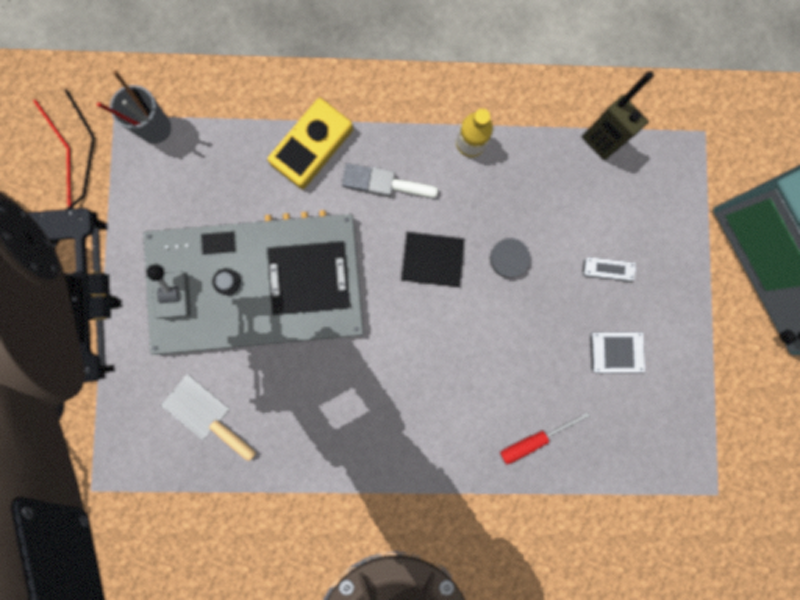

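The lever now leans away from the robot (ball at (154,271)), and the modules haven't moved. Next I'll look at the plate on the way to the wide module.

Call:
{"api": "step_arm", "payload": {
  "moves": [
    {"tx": -395, "ty": -16, "tz": -40, "roll": 0.106},
    {"tx": -395, "ty": -16, "tz": -40, "roll": 0.106},
    {"tx": -395, "ty": -16, "tz": -40, "roll": 0.106},
    {"tx": -395, "ty": -16, "tz": -40, "roll": 0.106},
    {"tx": -395, "ty": -16, "tz": -40, "roll": 0.106},
    {"tx": -395, "ty": -16, "tz": -40, "roll": 0.106},
    {"tx": -395, "ty": -16, "tz": -40, "roll": 0.106},
    {"tx": -395, "ty": -16, "tz": -40, "roll": 0.106},
    {"tx": -395, "ty": -16, "tz": -40, "roll": 0.106},
    {"tx": -395, "ty": -16, "tz": -40, "roll": 0.106},
    {"tx": -395, "ty": -16, "tz": -40, "roll": 0.106}
  ],
  "grip": 90
}}

```text
t: 7.15
eef_pos: [528.8, -37.9, 280.8]
tcp_rot: [-3.14, 0.001, 1.566]
ft_force: [-0.9, 0.2, 0.5]
opening: 0.715
grip_force: 0.0
```

Run:
```python
from h import *
c=optics.read_camera("wrist"); np.savez("w7.npz",**c)
x0,x1,y0,y1=530,680,-130,20
im=ortho(c,8,x0,x1,y0,y1,4); g=cv2.cvtColor(im,cv2.COLOR_BGR2GRAY)
for th in (40,55,70): print(th,rects((g<th).astype(np.uint8),x1,y1,4,1500))
cv2.imwrite("pics/o7.png",im)
go(450,-300,200,1.57+.012); go(450,-300,150,1.582)
```

```text
40 [(602.2, -52.8, np.float32(99.5), np.float32(83.8), np.float32(1.469))]
55 [(602.2, -53.0, np.float32(100.5), np.float32(84.5), np.float32(1.47))]
70 [(602.2, -53.2, np.float32(101.2), np.float32(85.1), np.float32(1.467))]
t=7.2 at [528.5 -36.  280.6] rpy [-3.1396e+00 -1.0000e-04  1.5663e+00] F [ 0.1  0.3 -0.3] j6 -0.19 | to 450,-300,200: tx -264.4 ty -77.2 tz 80.8 roll -0.0157
t=7.2 at [528.5 -36.  280.6] rpy [-3.1396e+00 -1.0000e-04  1.5663e+00] F [ 0.1  0.3 -0.3] j6 -0.19 | to 450,-300,150: tx -264.4 ty -77.1 tz 130.8 roll -0.0157
```

View pics/o7.png

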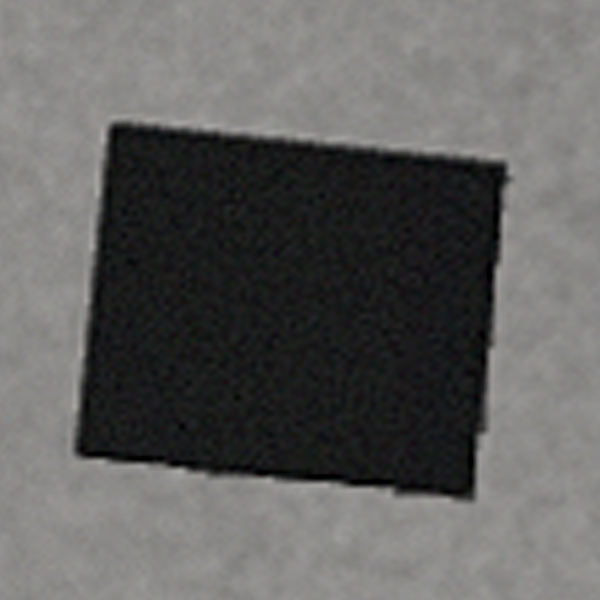

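The orthophoto shows the plate cleanly, so its pose is (602.2,-53.0) with yaw -0.102. On to the wide module.

Call:
{"api": "step_arm", "payload": {
  "moves": [
    {"tx": -284, "ty": -77, "tz": 31, "roll": -0.016},
    {"tx": -284, "ty": -77, "tz": 31, "roll": -0.016},
    {"tx": -284, "ty": -77, "tz": 31, "roll": -0.016},
    {"tx": -284, "ty": -77, "tz": 31, "roll": -0.016},
    {"tx": -284, "ty": -77, "tz": 31, "roll": -0.016},
    {"tx": -284, "ty": -77, "tz": 31, "roll": -0.016},
    {"tx": -284, "ty": -77, "tz": 31, "roll": -0.016},
    {"tx": -284, "ty": -77, "tz": 31, "roll": -0.016},
    {"tx": -284, "ty": -77, "tz": 31, "roll": -0.016},
    {"tx": -284, "ty": -77, "tz": 31, "roll": -0.016}
  ]
}}

```text
t: 8.03
eef_pos: [451.5, -316.8, 250.1]
tcp_rot: [-3.14, -0.001, 1.586]
ft_force: [1.2, -0.3, 0.0]
opening: 0.949
grip_force: 0.0
```

```bash
cat >> h.py <<'E'
def module(c,z,x,y,h=65,show=0):
    """bright module face at height z near x,y: (x,y,L,W,angle of long axis)"""
    im=ortho(c,z,x-h,x+h,y-h,y+h,4); g=cv2.cvtColor(im,cv2.COLOR_BGR2GRAY)
    g=cv2.GaussianBlur(g,(5,5),0)
    if show: cv2.imwrite(show,im)
    out={}
    for th in (150,165,180): out[th]=rects((g>th).astype(np.uint8),x+h,y+h,4,600)
    return out
E
python3 - <<'E'
from h import *
c=optics.read_camera("wrist"); np.savez("w8.npz",**c)
print(module(c,18,452,-361,show="pics/o8.png")); print(module(c,18,590,-350))
go(452,-360,60,1.58)
w1=dict(np.load("w1.npz")); print(module(w1,18,452,-361)); print(module(w1,18,590,-350))
E
```

```text
{150: [(452.4, -360.4, np.float32(82.6), np.float32(65.0), np.float32(1.591))], 165: [(452.3, -360.3, np.float32(82.0), np.float32(64.3), np.float32(1.589))], 180: [(452.2, -360.4, np.float32(81.6), np.float32(63.5), np.float32(1.592))]}
{150: [(591.1, -349.4, np.float32(83.3), np.float32(28.8), np.float32(1.47))], 165: [(591.0, -349.2, np.float32(82.4), np.float32(28.0), np.float32(1.471))], 180: [(591.1, -349.1, np.float32(81.6), np.float32(27.1), np.float32(1.473))]}
t=8.1 at [ 451.8 -316.4  250.5] rpy [-3.1409e+00 -9.0000e-04  1.5868e+00] F [-0.3  0.5  0.2] j6 -0.75 | to 452,-360,60: tx -43.8 ty -0.4 tz 190.5 roll 0.0068
{150: [(452.4, -360.5, np.float32(83.1), np.float32(65.4), np.float32(1.593))], 165: [(452.3, -360.5, np.float32(82.6), np.float32(64.7), np.float32(1.593))], 180: [(452.2, -360.5, np.float32(82.1), np.float32(64.0), np.float32(1.593))]}
{150: [(591.3, -349.6, np.float32(83.4), np.float32(29.3), np.float32(1.471))], 165: [(591.2, -349.3, np.float32(82.7), np.float32(28.7), np.float32(1.469))], 180: [(591.2, -349.3, np.float32(82.1), np.float32(28.0), np.float32(1.472))]}
```

Call:
{"api": "step_arm", "payload": {
  "moves": [
    {"tx": -44, "ty": 0.5, "tz": 150, "roll": -0.005},
    {"tx": -44, "ty": 0.5, "tz": 150, "roll": -0.005},
    {"tx": -44, "ty": 0.5, "tz": 150, "roll": -0.005},
    {"tx": -44, "ty": 0.5, "tz": 150, "roll": -0.005},
    {"tx": -44, "ty": 0.5, "tz": 190, "roll": -0.005},
    {"tx": -44, "ty": 0.5, "tz": 220, "roll": -0.005},
    {"tx": -44, "ty": 0.5, "tz": 238, "roll": -0.005},
    {"tx": -44, "ty": 0.5, "tz": 247, "roll": -0.005},
    {"tx": -44, "ty": 0.5, "tz": 247, "roll": -0.005},
    {"tx": -44, "ty": 0.5, "tz": 247, "roll": -0.005}
  ]
}}

```text
t: 8.92
eef_pos: [453.4, -361.1, 4.8]
tcp_rot: [3.141, 0.0, 1.592]
ft_force: [-0.4, 0.2, -0.2]
opening: 0.947
grip_force: 0.0
```

Call:
{"api": "step_arm", "payload": {
  "moves": [
    {"tx": 0, "ty": 0, "tz": 0, "roll": 0},
    {"tx": 0, "ty": 0, "tz": 0, "roll": 0},
    {"tx": 0, "ty": 0, "tz": 0, "roll": 0},
    {"tx": 0, "ty": 0, "tz": 0, "roll": 0},
    {"tx": 0, "ty": 0, "tz": 0, "roll": 0},
    {"tx": 0, "ty": 0, "tz": 0, "roll": 0}
  ],
  "grip": 50
}}

```text
t: 9.42
eef_pos: [452.8, -362.1, 4.9]
tcp_rot: [3.141, 0.001, 1.591]
ft_force: [-0.4, 1.6, 6.8]
opening: 0.693
grip_force: 30.0
```

Call:
{"api": "step_arm", "payload": {
  "moves": [
    {"tx": 0, "ty": 0, "tz": -20, "roll": 0},
    {"tx": 0, "ty": 0, "tz": -50, "roll": 0},
    {"tx": 0, "ty": 0, "tz": -90, "roll": 0},
    {"tx": 0, "ty": 0, "tz": -130, "roll": 0},
    {"tx": 0, "ty": 0, "tz": -170, "roll": 0},
    {"tx": 0, "ty": 0, "tz": -170, "roll": 0},
    {"tx": 0, "ty": 0, "tz": -170, "roll": 0}
  ]
}}

```text
t: 10.0
eef_pos: [452.9, -362.3, 176.0]
tcp_rot: [3.139, 0.003, 1.591]
ft_force: [0.2, 0.2, -2.9]
opening: 0.691
grip_force: 30.0
```

Run:
```python
from h import *
go(520,-100,172,1.63)
go(565,151,120,1.674)
```

```text
t=10.0 at [ 452.9 -362.3  176. ] rpy [3.1388e+00 3.0000e-03 1.5907e+00] F [ 0.2  0.2 -2.9] j6 -0.81 | to 520,-100,172: tx 260.9 ty 72.3 tz 3.5 roll -0.0393
t=10.0 at [ 452.9 -362.3  176. ] rpy [3.1388e+00 3.0000e-03 1.5907e+00] F [ 0.2  0.2 -2.9] j6 -0.81 | to 565,151,120: tx 511.1 ty 122.1 tz 54.8 roll -0.0833
```

Call:
{"api": "step_arm", "payload": {
  "moves": [
    {"tx": 509, "ty": 122, "tz": 20, "roll": -0.083},
    {"tx": 509, "ty": 122, "tz": 20, "roll": -0.083},
    {"tx": 509, "ty": 122, "tz": 20, "roll": -0.083},
    {"tx": 509, "ty": 122, "tz": 20, "roll": -0.083},
    {"tx": 509, "ty": 122, "tz": 20, "roll": -0.083},
    {"tx": 509, "ty": 122, "tz": 20, "roll": -0.083},
    {"tx": 509, "ty": 122, "tz": 20, "roll": -0.083},
    {"tx": 509, "ty": 122, "tz": 20, "roll": -0.083},
    {"tx": 509, "ty": 122, "tz": 20, "roll": -0.083},
    {"tx": 509, "ty": 122, "tz": 20, "roll": -0.083},
    {"tx": 509, "ty": 122, "tz": 20, "roll": -0.083},
    {"tx": 509, "ty": 122, "tz": 20, "roll": -0.083}
  ]
}}

```text
t: 11.0
eef_pos: [558.5, 128.3, 152.9]
tcp_rot: [-3.138, 0.0, 1.674]
ft_force: [1.1, -0.2, -1.7]
opening: 0.694
grip_force: 30.0
```

Run:
```python
from h import *
go(565.2,149.2,100,1.674)
```

```text
t=11.0 at [558.5 128.3 152.9] rpy [-3.1384e+00  1.0000e-04  1.6738e+00] F [ 1.1 -0.2 -1.7] j6 0.01 | to 565.2,149.2,100: tx 20.1 ty 9.0 tz 52.9 roll -0.0002
```

Call:
{"api": "step_arm", "payload": {
  "moves": [
    {"tx": 17, "ty": 8, "tz": 50, "roll": 0},
    {"tx": 17, "ty": 8, "tz": 50, "roll": 0},
    {"tx": 17, "ty": 8, "tz": 50, "roll": 0},
    {"tx": 17, "ty": 8, "tz": 50, "roll": 0},
    {"tx": 17, "ty": 8, "tz": 50, "roll": 0}
  ]
}}

```text
t: 11.42
eef_pos: [565.6, 142.9, 105.4]
tcp_rot: [-3.141, 0.0, 1.673]
ft_force: [-0.8, -0.1, -1.8]
opening: 0.69
grip_force: 30.0
```

Run:
```python
from h import *
c=optics.read_camera("wrist"); np.savez("w9.npz",**c)
cv2.imwrite("pics/w9.png",cv2.resize(c["pixels"],(800,600),interpolation=cv2.INTER_CUBIC))
go(565.2,149.2,42,1.674)
```

```text
t=11.5 at [565.8 142.8 105.9] rpy [3.1406e+00 2.0000e-04 1.6723e+00] F [-0.4 -0.7 -1.2] j6 0.03 | to 565.2,149.2,42: tx 6.4 ty -0.1 tz 63.9 roll -0.0017
```

View pics/w9.png

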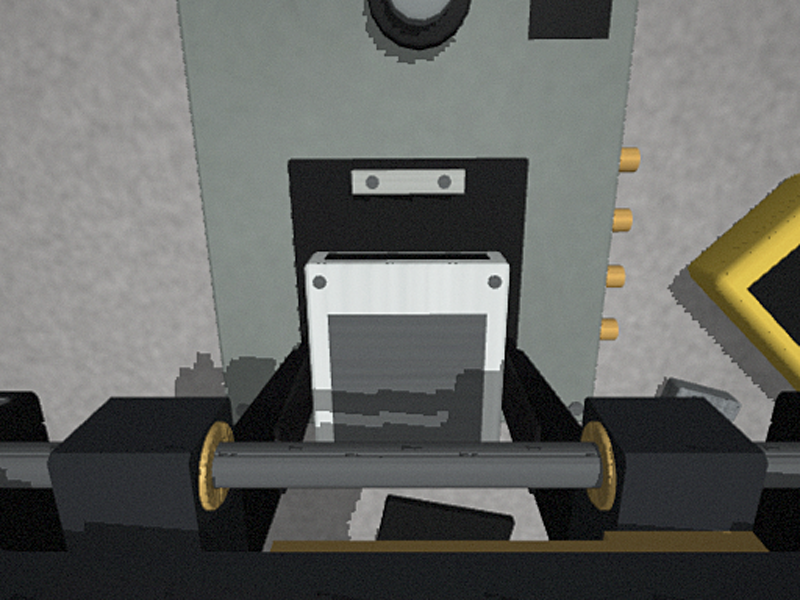

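The held module's front top edge runs from (307,265) to (509,264). The stop ahead is centred at (408,182) and looks square to it.

Run:
```python
from h import *
c=dict(np.load("w9.npz"))
s=lambda u,v:((u+.5)/1.5625-.5,(v+.5)/1.5625-.5)
a,b=at(c,s(307,265),119),at(c,s(509,264),119); d=b-a
print("w",np.linalg.norm(d),"yaw",np.arctan2(d[1],d[0])); u=np.array([-np.sin(.103),np.cos(.103),0])
m=(a+b)/2-42*u; print("module ctr",m)
p=[at(c,s(*q),44) for q in [(351,170),(465,170),(351,195),(465,195)]]; print(np.round(p,1)); print("stage ctr",np.mean(p[:2],0)-58*u,np.mean(p[2:],0)-48*u, "yaw",np.arctan2(*(p[1]-p[0])[[1,0]]))
e=[at(c,s(*q),36) for q in [(289,158),(528,158)]]; print("stage ctr2",np.mean(e,0)-62.5*u)
```

```text
w 63.82688463368291 yaw 0.10650717244151209
module ctr [565.58351727 143.18092025 119.        ]
[[534.  205.3  44. ]
 [584.1 210.4  44. ]
 [534.7 194.4  44. ]
 [585.6 199.5  44. ]]
stage ctr [564.99821009 150.18118011  44.        ] [565.086308  149.2022479  44.       ] yaw 0.10126169186604476
stage ctr2 [565.21579755 150.38052879  36.        ]
```

Call:
{"api": "step_arm", "payload": {
  "moves": [
    {"tx": 7.1, "ty": 0.2, "tz": 20, "roll": 0.0},
    {"tx": 7.1, "ty": 0.2, "tz": 40, "roll": 0.0},
    {"tx": 7.1, "ty": 0.2, "tz": 52, "roll": 0.0},
    {"tx": 7.1, "ty": 0.2, "tz": 60, "roll": 0.0},
    {"tx": 7.1, "ty": 0.2, "tz": 63, "roll": 0.0},
    {"tx": 7.1, "ty": 0.2, "tz": 64, "roll": 0.0},
    {"tx": 7.1, "ty": 0.2, "tz": 64, "roll": 0.0},
    {"tx": 7.1, "ty": 0.2, "tz": 64, "roll": 0.0}
  ]
}}

```text
t: 12.13
eef_pos: [565.4, 151.0, 41.7]
tcp_rot: [3.14, 0.0, 1.674]
ft_force: [0.1, 0.4, -1.4]
opening: 0.689
grip_force: 30.0
```

Call:
{"api": "step_arm", "payload": {
  "moves": [
    {"tx": 0, "ty": 0, "tz": 1, "roll": 0},
    {"tx": 0, "ty": 0, "tz": 1, "roll": 0},
    {"tx": 0, "ty": 0, "tz": 1, "roll": 0}
  ]
}}

```text
t: 12.38
eef_pos: [565.4, 151.1, 40.9]
tcp_rot: [3.14, 0.0, 1.674]
ft_force: [-1.0, -1.9, 6.0]
opening: 0.69
grip_force: 30.0
```

Touched down (6 N). Release and rise.

Call:
{"api": "step_arm", "payload": {
  "moves": [
    {"tx": 0, "ty": 0, "tz": 0, "roll": 0},
    {"tx": 0, "ty": 0, "tz": 0, "roll": 0},
    {"tx": 0, "ty": 0, "tz": 0, "roll": 0},
    {"tx": 0, "ty": 0, "tz": 0, "roll": 0},
    {"tx": 0, "ty": 0, "tz": -40, "roll": 0},
    {"tx": 0, "ty": 0, "tz": -80, "roll": 0},
    {"tx": 0, "ty": 0, "tz": -110, "roll": 0},
    {"tx": 20, "ty": 0, "tz": -130, "roll": 0},
    {"tx": 40, "ty": 0, "tz": -130, "roll": 0},
    {"tx": 40, "ty": 0, "tz": -130, "roll": 0},
    {"tx": 40, "ty": 0, "tz": -130, "roll": 0}
  ],
  "grip": 85
}}

```text
t: 13.3
eef_pos: [560.5, 191.4, 169.9]
tcp_rot: [3.142, 0.0, 1.675]
ft_force: [-0.7, -0.0, -0.0]
opening: 0.893
grip_force: 0.0
```

Run:
```python
from h import *
c=optics.read_camera("wrist"); np.savez("w10.npz",**c)
s=lambda u,v:((u+.5)/1.5625-.5,(v+.5)/1.5625-.5)
print(module(c,54,565,150,h=55,show="pics/o10.png"))
x=cv2.imread("pics/o10.png"); o=ortho(c,50,500,620,220,320,4) 
g=cv2.cvtColor(ortho(c,48,520,600,240,320,4),cv2.COLOR_BGR2GRAY)
cv2.imwrite("pics/m10.png",cv2.resize(c["pixels"],(800,600),interpolation=cv2.INTER_CUBIC))
go(556.7,279.5,70,1.674)
```

```text
{150: [(563.7, 163.8, np.float32(65.3), np.float32(60.8), np.float32(0.107))], 165: [(563.7, 163.9, np.float32(65.0), np.float32(60.4), np.float32(0.107))], 180: [(563.7, 163.9, np.float32(64.7), np.float32(60.0), np.float32(0.106))]}
t=13.3 at [560.5 190.8 169.5] rpy [-3.1408e+00  4.0000e-04  1.6747e+00] F [ 0.  -0.8  0. ] j6 0.11 | to 556.7,279.5,70: tx 88.7 ty 5.5 tz 99.5 roll 0.0007
```

View pics/m10.png

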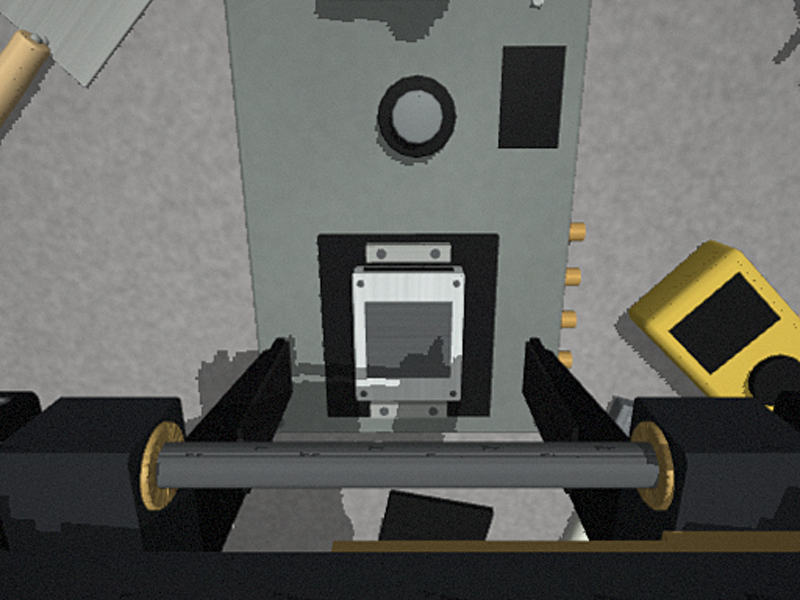

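The module lies flat between the stops, with corners (352,273), (463,272), (461,401) and (356,400). The button top is at (417,117).

Run:
```python
from h import *
c=dict(np.load("w10.npz")); w3=dict(np.load("w3.npz")); w2=dict(np.load("w2.npz"))
s=lambda u,v:((u+.5)/1.5625-.5,(v+.5)/1.5625-.5)
P=np.array([at(c,s(*q),54) for q in [(352,273),(464,272),(462,401),(356,401)]]); print(P.round(1),P.mean(0))
print("btn",tri((c,s(417,117)),(w3,s(460,221)),(w2,s(464,95))),tri((c,s(417,117)),(w3,s(460,221))),at(c,s(417,117),48))
```

```text
[[528.1 190.4  54. ]
 [592.7 197.7  54. ]
 [602.9 114.   54. ]
 [536.7 107.1  54. ]] [565.10538525 152.30303452  54.        ]
btn [556.68150839 279.69978123  52.67371461] [556.3699842  279.8917708   53.53905747] [556.30736362 279.8860995   48.        ]
```

Run:
```python
from h import *
c=dict(np.load("w10.npz"))
s=lambda u,v:((u+.5)/1.5625-.5,(v+.5)/1.5625-.5)
u=np.array([-np.sin(.103),np.cos(.103),0]);O=np.array([565,150,0])
for n,q,z in [("stop outer",(408,243),44),("stop inner",(408,262),44),("mod front bottom",(408,266),36),("mod front top",(408,272),54),("mod rear top",(408,401),54),("stage front",(408,234),36),("stage rear",(408,416),36),("lower stop outer?",(405,417),44)]:
    print(n,((at(c,s(*q),z)-O)@u).round(1))
crop=c["pixels"][140:280,190:330]; cv2.imwrite("pics/c10.png",cv2.resize(crop,(600,600),interpolation=cv2.INTER_CUBIC))
```

```text
stop outer 59.5
stop inner 47.9
mod front bottom 43.3
mod front top 44.6
mod rear top -39.7
stage front 63.2
stage rear -61.6
lower stop outer? -57.4
```

View pics/c10.png

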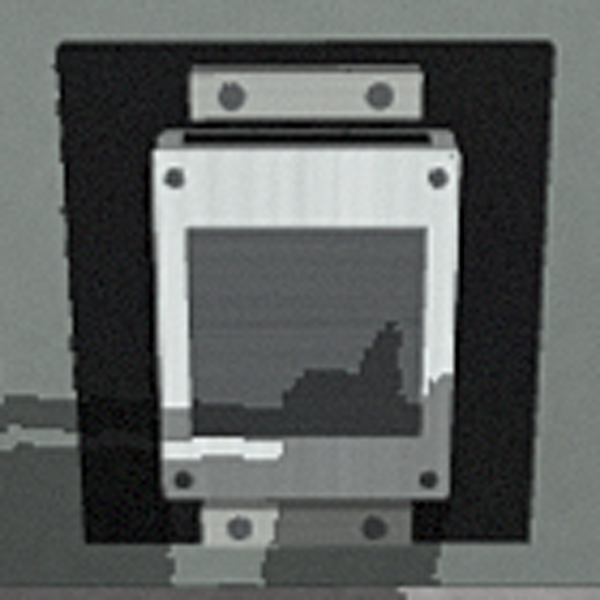

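The gap at the upper stop is visible (inner edge row 118, module foot row 130), and the lower stop's outer edge is at row 542. Now to check the centring numerically.

Run:
```python
from h import *
c=dict(np.load("w10.npz"))
s=lambda u,v:((u+.5)/4.2857-.5+190,(v+.5)/4.2857-.5+140)
u=np.array([-np.sin(.103),np.cos(.103),0]);O=np.array([565,150,0])
for n,q,z in [("stop outer",(305,67),44),("stop inner",(305,118),44),("mod foot",(305,131),36),("mod front top",(305,150),54),("mod rear top",(305,499),54),("lower stop outer",(305,543),44),("stage f",(305,43),36),("stage r",(305,543),36)]:
    print(n,((at(c,s(*q),z)-O)@u).round(1))
e=np.array([np.cos(.103),np.sin(.103),0])
for n,q,z in [("stop l",(191,92),44),("stop r",(423,92),44),("mod l",(152,150),54),("mod r",(461,150),54),("mod l2",(163,498),54),("mod r2",(448,498),54)]:
    print(n,((at(c,s(*q),z)-O)@e).round(1))
```

```text
stop outer 59.6
stop inner 48.3
mod foot 43.1
mod front top 43.9
mod rear top -39.3
lower stop outer -56.9
stage f 63.2
stage r -61.9
stop l -24.8
stop r 25.3
mod l -32.5
mod r 32.8
mod l2 -32.6
mod r2 32.7
```

The module is centred within about 1 mm, so I'll press the button.

Call:
{"api": "step_arm", "payload": {
  "moves": [
    {"tx": 89, "ty": 5.5, "tz": 0, "roll": 0},
    {"tx": 89, "ty": 5.5, "tz": 0, "roll": 0},
    {"tx": 89, "ty": 5.5, "tz": 30, "roll": 0},
    {"tx": 89, "ty": 5.5, "tz": 70, "roll": 0},
    {"tx": 89, "ty": 5.5, "tz": 100, "roll": 0},
    {"tx": 89, "ty": 5.5, "tz": 110, "roll": 0},
    {"tx": 89, "ty": 5.5, "tz": 110, "roll": 0},
    {"tx": 89, "ty": 5.5, "tz": 110, "roll": 0}
  ],
  "grip": 0
}}

```text
t: 14.02
eef_pos: [557.7, 279.5, 60.3]
tcp_rot: [-3.141, 0.0, 1.673]
ft_force: [0.8, -0.6, 0.5]
opening: 0.39
grip_force: 0.0
```

Call:
{"api": "step_arm", "payload": {
  "moves": [
    {"tx": 0, "ty": 0, "tz": 3, "roll": 0},
    {"tx": 0, "ty": 0, "tz": 7, "roll": 0},
    {"tx": 0, "ty": 0, "tz": 10, "roll": 0},
    {"tx": 0, "ty": 0, "tz": 10, "roll": 0}
  ]
}}

```text
t: 14.35
eef_pos: [557.2, 279.9, 50.3]
tcp_rot: [3.141, -0.0, 1.674]
ft_force: [-1.2, -0.4, 2.9]
opening: 0.107
grip_force: 1.2
```

Call:
{"api": "step_arm", "payload": {
  "moves": [
    {"tx": 0, "ty": 0, "tz": 0, "roll": 0},
    {"tx": 0, "ty": 0, "tz": 0, "roll": 0},
    {"tx": 0, "ty": 0, "tz": 3, "roll": 0},
    {"tx": 0, "ty": 0, "tz": 5, "roll": 0},
    {"tx": 0, "ty": 0, "tz": 5, "roll": 0}
  ]
}}

```text
t: 14.77
eef_pos: [557.6, 280.1, 46.2]
tcp_rot: [3.14, -0.0, 1.674]
ft_force: [-2.6, -1.7, 13.3]
opening: 0.004
grip_force: 6.5
```

Call:
{"api": "step_arm", "payload": {
  "moves": [
    {"tx": 0, "ty": 0, "tz": 2, "roll": 0},
    {"tx": 0, "ty": 0, "tz": 3, "roll": 0},
    {"tx": 0, "ty": 0, "tz": 3, "roll": 0}
  ]
}}

```text
t: 15.02
eef_pos: [557.8, 280.2, 45.7]
tcp_rot: [3.139, -0.001, 1.674]
ft_force: [-9.5, -4.7, 39.9]
opening: 0.002
grip_force: 19.9
```

The button is fully down (firm stop at 40 N). Rise and go back to the module.

Call:
{"api": "step_arm", "payload": {
  "moves": [
    {"tx": 0, "ty": 0, "tz": -20, "roll": 0},
    {"tx": 0, "ty": 0, "tz": -60, "roll": 0},
    {"tx": -40, "ty": 0, "tz": -70, "roll": 0},
    {"tx": -80, "ty": 0, "tz": -70, "roll": 0},
    {"tx": -120, "ty": 0, "tz": -70, "roll": 0},
    {"tx": -129, "ty": -5, "tz": -70, "roll": 0},
    {"tx": -129, "ty": -5, "tz": -70, "roll": 0},
    {"tx": -129, "ty": -5, "tz": -70, "roll": 0},
    {"tx": -129, "ty": -5, "tz": -70, "roll": 0}
  ],
  "grip": 85
}}

```text
t: 15.77
eef_pos: [565.5, 152.1, 111.8]
tcp_rot: [-3.141, -0.0, 1.674]
ft_force: [0.9, -0.5, -0.2]
opening: 0.579
grip_force: 0.0
```

Run:
```python
from h import *
c=optics.read_camera("wrist"); print(module(c,54,565,150,h=55))
go(565.3,151.6,40.5,1.674)
```

```text
{150: [(564.5, 156.1, np.float32(76.0), np.float32(65.2), np.float32(1.675))], 165: [(564.5, 156.1, np.float32(75.6), np.float32(65.0), np.float32(1.675))], 180: [(564.6, 156.1, np.float32(75.4), np.float32(64.7), np.float32(1.676))]}
t=15.8 at [565.4 152.4 111.8] rpy [-3.1415 -0.      1.675 ] F [-0.3 -0.3  0.2] j6 0.05 | to 565.3,151.6,40.5: tx -0.7 ty -0.2 tz 71.3 roll 0.0010
```

Call:
{"api": "step_arm", "payload": {
  "moves": [
    {"tx": 0, "ty": 0, "tz": 0, "roll": 0},
    {"tx": 0, "ty": 0, "tz": 0, "roll": 0},
    {"tx": 0, "ty": 0, "tz": 0, "roll": 0},
    {"tx": 0, "ty": 0, "tz": 0, "roll": 0},
    {"tx": 0, "ty": 0, "tz": 25, "roll": 0},
    {"tx": 0, "ty": 0, "tz": 50, "roll": 0},
    {"tx": 0, "ty": 0, "tz": 66, "roll": 0},
    {"tx": 0, "ty": 0, "tz": 71, "roll": 0},
    {"tx": 0, "ty": 0, "tz": 71, "roll": 0},
    {"tx": 0, "ty": 0, "tz": 71, "roll": 0}
  ]
}}

```text
t: 16.65
eef_pos: [565.8, 151.3, 41.5]
tcp_rot: [3.141, 0.0, 1.674]
ft_force: [0.5, 0.3, 1.1]
opening: 0.891
grip_force: 0.0
```

Call:
{"api": "step_arm", "payload": {
  "moves": [
    {"tx": 0, "ty": 0, "tz": 0, "roll": 0},
    {"tx": 0, "ty": 0, "tz": 0, "roll": 0},
    {"tx": 0, "ty": 0, "tz": 0, "roll": 0},
    {"tx": 0, "ty": 0, "tz": 0, "roll": 0},
    {"tx": 0, "ty": 0, "tz": 0, "roll": 0},
    {"tx": 0, "ty": 0, "tz": 0, "roll": 0}
  ],
  "grip": 50
}}

```text
t: 17.15
eef_pos: [565.7, 151.2, 41.7]
tcp_rot: [3.141, 0.0, 1.674]
ft_force: [-1.4, 0.2, 6.6]
opening: 0.695
grip_force: 30.0
```

Call:
{"api": "step_arm", "payload": {
  "moves": [
    {"tx": 0, "ty": 0, "tz": -20, "roll": 0},
    {"tx": 0, "ty": 0, "tz": -50, "roll": 0},
    {"tx": 0, "ty": 0, "tz": -80, "roll": 0},
    {"tx": 0, "ty": 0, "tz": -80, "roll": 0},
    {"tx": 0, "ty": 0, "tz": -80, "roll": 0}
  ]
}}

```text
t: 17.57
eef_pos: [565.9, 151.2, 122.3]
tcp_rot: [3.139, -0.0, 1.674]
ft_force: [-0.3, 0.0, -2.7]
opening: 0.694
grip_force: 30.0
```

Run:
```python
from h import *
c=optics.read_camera("wrist"); p=env.state()["eef_pos"]; print(module(c,p[2]-4.6+18,*p[:2],h=50))
go(602.2,-52.7,80,1.469)
```

```text
{150: [(np.float64(563.6), np.float64(170.7), np.float32(65.0), np.float32(46.7), np.float32(0.109))], 165: [(np.float64(563.6), np.float64(170.6), np.float32(64.8), np.float32(46.4), np.float32(0.105))], 180: [(np.float64(563.6), np.float64(170.6), np.float32(64.5), np.float32(46.1), np.float32(0.104))]}
t=17.6 at [565.2 151.1 120.9] rpy [3.1413e+00 1.0000e-04 1.6738e+00] F [-0.2 -0.2 -1.2] j6 0.05 | to 602.2,-52.7,80: tx -206.5 ty 15.8 tz 40.9 roll 0.2048
```

Call:
{"api": "step_arm", "payload": {
  "moves": [
    {"tx": -207.8, "ty": 15.8, "tz": 0, "roll": 0.205},
    {"tx": -207.8, "ty": 15.8, "tz": 0, "roll": 0.205},
    {"tx": -207.8, "ty": 15.8, "tz": 20, "roll": 0.205},
    {"tx": -207.8, "ty": 15.8, "tz": 40, "roll": 0.205},
    {"tx": -207.8, "ty": 15.8, "tz": 40, "roll": 0.205},
    {"tx": -207.8, "ty": 15.8, "tz": 40, "roll": 0.205},
    {"tx": -207.8, "ty": 15.8, "tz": 40, "roll": 0.205},
    {"tx": -207.8, "ty": 15.8, "tz": 40, "roll": 0.205}
  ]
}}

```text
t: 18.28
eef_pos: [601.8, -53.8, 79.7]
tcp_rot: [-3.139, -0.0, 1.468]
ft_force: [0.4, -0.3, -0.3]
opening: 0.688
grip_force: 30.0
```

Run:
```python
from h import *
c=optics.read_camera("wrist"); p=env.state()["eef_pos"]; print(module(c,p[2]-5+18,*p[:2],h=50))
go(602.1,-54,14.2,1.469)
```

```text
{150: [(np.float64(603.4), np.float64(-35.3), np.float32(64.5), np.float32(49.0), np.float32(3.042))], 165: [(np.float64(603.3), np.float64(-35.3), np.float32(63.9), np.float32(48.6), np.float32(3.043))], 180: [(np.float64(603.3), np.float64(-35.2), np.float32(63.6), np.float32(48.2), np.float32(3.048))]}
t=18.3 at [602.  -53.1  80.4] rpy [-3.1401e+00 -2.0000e-04  1.4690e+00] F [-0.4 -0.6 -0.9] j6 -0.10 | to 602.1,-54,14.2: tx -1.0 ty 0.3 tz 66.2 roll -0.0000
```

Call:
{"api": "step_arm", "payload": {
  "moves": [
    {"tx": 0, "ty": 0.5, "tz": 25, "roll": 0},
    {"tx": 0, "ty": 0.5, "tz": 45, "roll": 0},
    {"tx": 0, "ty": 0.5, "tz": 58, "roll": 0},
    {"tx": 0, "ty": 0.5, "tz": 64, "roll": 0},
    {"tx": 0, "ty": 0.5, "tz": 66, "roll": 0},
    {"tx": 0, "ty": 0.5, "tz": 66, "roll": 0},
    {"tx": 0, "ty": 0.5, "tz": 66, "roll": 0}
  ]
}}

```text
t: 18.92
eef_pos: [603.5, -53.5, 15.9]
tcp_rot: [3.14, 0.0, 1.47]
ft_force: [-0.3, -1.2, -1.3]
opening: 0.69
grip_force: 30.0
```

Call:
{"api": "step_arm", "payload": {
  "moves": [
    {"tx": 0, "ty": 0, "tz": 0.5, "roll": 0},
    {"tx": 0, "ty": 0, "tz": 0.5, "roll": 0},
    {"tx": 0, "ty": 0, "tz": 0.5, "roll": 0}
  ]
}}

```text
t: 19.17
eef_pos: [603.3, -54.1, 15.1]
tcp_rot: [3.141, 0.0, 1.469]
ft_force: [-0.8, -0.6, -0.9]
opening: 0.691
grip_force: 30.0
```

Call:
{"api": "step_arm", "payload": {
  "moves": [
    {"tx": 0.5, "ty": -0.7, "tz": 1, "roll": 0},
    {"tx": 0.5, "ty": -0.7, "tz": 2, "roll": 0},
    {"tx": 0.5, "ty": -0.7, "tz": 2, "roll": 0}
  ]
}}

```text
t: 19.42
eef_pos: [602.5, -53.5, 13.7]
tcp_rot: [3.141, 0.0, 1.469]
ft_force: [-4.2, -0.0, 11.4]
opening: 0.689
grip_force: 30.0
```

Touching the plate. Release and rise towards the second module, checking the placement on the way.

Call:
{"api": "step_arm", "payload": {
  "moves": [
    {"tx": 0, "ty": 0, "tz": -1, "roll": 0},
    {"tx": 0, "ty": 0, "tz": -1, "roll": 0},
    {"tx": 0, "ty": 0, "tz": -1, "roll": 0},
    {"tx": 0, "ty": 0, "tz": -1, "roll": 0},
    {"tx": 0, "ty": 0, "tz": -40, "roll": 0},
    {"tx": 0, "ty": 0, "tz": -80, "roll": 0},
    {"tx": 0, "ty": 0, "tz": -120, "roll": 0},
    {"tx": 30, "ty": 0, "tz": -160, "roll": 0},
    {"tx": 50, "ty": 0, "tz": -200, "roll": 0},
    {"tx": 50, "ty": 0, "tz": -200, "roll": 0},
    {"tx": 50, "ty": 0, "tz": -200, "roll": 0}
  ],
  "grip": 85
}}

```text
t: 20.33
eef_pos: [608.5, -2.5, 215.5]
tcp_rot: [3.136, 0.0, 1.471]
ft_force: [-0.3, -0.1, 0.1]
opening: 0.892
grip_force: 0.0
```

Run:
```python
from h import *
c=optics.read_camera("wrist"); print(module(c,26,602,-53,h=60))
x0,x1,y0,y1=530,680,-130,20
g=cv2.cvtColor(ortho(c,8,x0,x1,y0,y1,4),cv2.COLOR_BGR2GRAY)
print(rects(((g<55)|(g>150)).astype(np.uint8),x1,y1,4,1500))
go(591,-300,250,1.471)
```

```text
{150: [(626.2, -71.0, np.float32(78.9), np.float32(65.6), np.float32(1.465))], 165: [(626.0, -71.1, np.float32(78.6), np.float32(65.0), np.float32(1.464))], 180: [(626.0, -71.2, np.float32(78.4), np.float32(64.5), np.float32(1.465))]}
[(608.5, -52.9, np.float32(100.2), np.float32(94.9), np.float32(1.467)), (626.3, -81.3, np.float32(88.2), np.float32(68.8), np.float32(1.465))]
t=20.4 at [607.6  -3.3 213. ] rpy [3.1398e+00 2.0000e-04 1.4700e+00] F [ 0.1  0.6 -0.2] j6 -0.01 | to 591,-300,250: tx -296.9 ty 13.4 tz -36.9 roll -0.0010
```

The module has been knocked aside on the plate, to about (626,-71). I'll measure it again from a better spot and mend it.

Call:
{"api": "step_arm", "payload": {
  "moves": [
    {"tx": -30, "ty": 10, "tz": -40, "roll": 0},
    {"tx": -30, "ty": 10, "tz": -40, "roll": 0},
    {"tx": -30, "ty": 10, "tz": -40, "roll": 0},
    {"tx": -30, "ty": 10, "tz": -40, "roll": 0}
  ]
}}

```text
t: 20.72
eef_pos: [613.8, -35.2, 250.5]
tcp_rot: [-3.139, -0.0, 1.467]
ft_force: [-0.2, 0.5, -0.4]
opening: 0.894
grip_force: 0.0
```

Run:
```python
from h import *
c=optics.read_camera("wrist"); np.savez("w13.npz",**c)
for z in (18,26): print(z,module(c,z,620,-65,h=75))
cv2.imwrite("pics/w13.png",cv2.resize(c["pixels"],(800,600),interpolation=cv2.INTER_CUBIC))
go(626,-74,130,1.466)
```

```text
18 {150: [(626.0, -75.6, np.float32(85.1), np.float32(66.7), np.float32(1.466))], 165: [(625.9, -75.7, np.float32(84.5), np.float32(66.1), np.float32(1.464))], 180: [(625.8, -75.7, np.float32(83.9), np.float32(65.4), np.float32(1.468))]}
26 {150: [(625.9, -73.2, np.float32(83.4), np.float32(65.4), np.float32(1.465))], 165: [(625.8, -73.2, np.float32(82.8), np.float32(64.8), np.float32(1.464))], 180: [(625.7, -73.1, np.float32(82.3), np.float32(64.1), np.float32(1.468))]}
t=20.8 at [613.6 -34.7 250.2] rpy [-3.1385e+00 -3.0000e-04  1.4679e+00] F [-0.9  0.5 -0.3] j6 -0.06 | to 626,-74,130: tx -37.9 ty 16.8 tz 120.2 roll 0.0019
```

View pics/w13.png

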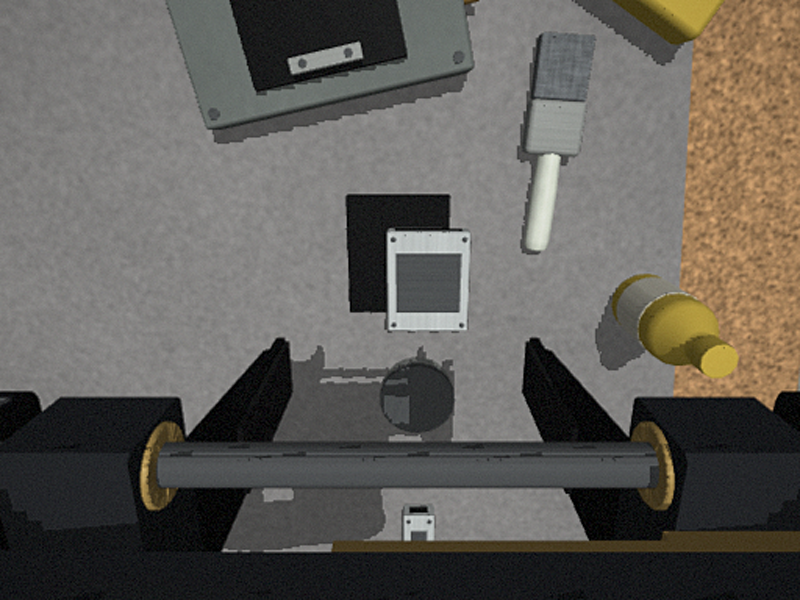

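The wide module lies flat, overhanging the plate's far right corner (centre (428,280)), and the tin at (418,397) is untouched. Regrasp at (625.8,-73.2).

Call:
{"api": "step_arm", "payload": {
  "moves": [
    {"tx": -37.5, "ty": 16.5, "tz": 40, "roll": 0.001},
    {"tx": -37.5, "ty": 16.5, "tz": 80, "roll": 0.001},
    {"tx": -37.5, "ty": 16.5, "tz": 120, "roll": 0.001},
    {"tx": -37.5, "ty": 16.5, "tz": 160, "roll": 0.001},
    {"tx": -37.5, "ty": 16.5, "tz": 180, "roll": 0.001},
    {"tx": -37.5, "ty": 16.5, "tz": 180, "roll": 0.001}
  ]
}}

```text
t: 21.27
eef_pos: [623.1, -72.4, 65.3]
tcp_rot: [-3.13, -0.001, 1.468]
ft_force: [-0.7, 0.1, 0.6]
opening: 0.896
grip_force: 0.0
```

Run:
```python
from h import *
go(625.8,-73.2,13.5,1.467)
```

```text
t=21.3 at [623.1 -72.4  65.3] rpy [-3.1301e+00 -1.3000e-03  1.4679e+00] F [-0.7  0.1  0.6] j6 -0.12 | to 625.8,-73.2,13.5: tx -0.6 ty 3.3 tz 51.8 roll 0.0009
```

Call:
{"api": "step_arm", "payload": {
  "moves": [
    {"tx": 0, "ty": 0, "tz": 20, "roll": 0},
    {"tx": 0, "ty": 0, "tz": 40, "roll": 0},
    {"tx": 0, "ty": 0, "tz": 52, "roll": 0},
    {"tx": 0, "ty": 0, "tz": 55, "roll": 0},
    {"tx": 0, "ty": 0, "tz": 55, "roll": 0},
    {"tx": 0, "ty": 0, "tz": 55, "roll": 0}
  ]
}}

```text
t: 21.77
eef_pos: [627.4, -73.5, 18.5]
tcp_rot: [3.141, 0.0, 1.468]
ft_force: [-0.6, 1.0, 0.4]
opening: 0.89
grip_force: 0.0
```

Call:
{"api": "step_arm", "payload": {
  "moves": [
    {"tx": 0, "ty": 0, "tz": 0, "roll": 0},
    {"tx": 0, "ty": 0, "tz": 0, "roll": 0},
    {"tx": 0, "ty": 0, "tz": 0, "roll": 0},
    {"tx": 0, "ty": 0, "tz": 0, "roll": 0},
    {"tx": 0, "ty": 0, "tz": 0, "roll": 0}
  ],
  "grip": 50
}}

```text
t: 22.18
eef_pos: [627.2, -73.6, 18.1]
tcp_rot: [3.141, 0.0, 1.468]
ft_force: [-1.5, 1.1, 5.2]
opening: 0.69
grip_force: 30.0
```

Call:
{"api": "step_arm", "payload": {
  "moves": [
    {"tx": 0, "ty": 0, "tz": -10, "roll": 0},
    {"tx": 0, "ty": 0, "tz": -30, "roll": 0},
    {"tx": 0, "ty": 0, "tz": -45, "roll": 0},
    {"tx": 20, "ty": -25, "tz": -45, "roll": 0},
    {"tx": 20, "ty": -25, "tz": -45, "roll": 0},
    {"tx": 20, "ty": -25, "tz": -45, "roll": 0},
    {"tx": 20, "ty": -25, "tz": -45, "roll": 0}
  ]
}}

```text
t: 22.77
eef_pos: [604.5, -51.2, 62.9]
tcp_rot: [3.141, 0.0, 1.468]
ft_force: [-0.2, 0.7, -0.5]
opening: 0.691
grip_force: 30.0
```

```bash
cat >> h.py <<'E'
def held(c,W,drop):
    """centre of a held module from its visible front edge; W width, drop = TCP above module bottom"""
    st=env.state(); p=st["eef_pos"]; yaw=st["tcp_rot"][2]
    x,y,L,Wd,a=module(c,p[2]-drop+18,*p[:2],h=55)[165][0]
    # extent along the tool x is the side that is not W
    e=Wd if abs(L-W)<abs(Wd-W) else L
    d=np.array([np.cos(yaw),np.sin(yaw)]); print("tcp",p.round(1),"held ctr",(np.array([x,y])+(e/2+.5-42)*d).round(1),"dims",L,Wd,"ang",a,"yaw",yaw)
E
python3 - <<'E'
from h import *
c=optics.read_camera("wrist"); held(c,66,5.3); go(602.2,-53,14,1.469)
E
```

```text
tcp [604.7 -51.4  62.7] held ctr [604.2 -50. ] dims 62.6 48.4 ang 3.041 yaw 1.4678830874135804
t=22.8 at [604.7 -51.4  62.7] rpy [3.1410e+00 2.0000e-04 1.4679e+00] F [-0.5  0.5 -0.8] j6 -0.09 | to 602.2,-53,14: tx -1.9 ty -2.3 tz 48.7 roll -0.0011
```

Call:
{"api": "step_arm", "payload": {
  "moves": [
    {"tx": -2, "ty": -2.2, "tz": 20, "roll": 0},
    {"tx": -2, "ty": -2.2, "tz": 35, "roll": 0},
    {"tx": -2, "ty": -2.2, "tz": 42, "roll": 0},
    {"tx": -2, "ty": -2.2, "tz": 43.5, "roll": 0},
    {"tx": -2, "ty": -2.2, "tz": 43.5, "roll": 0},
    {"tx": -2, "ty": -2.2, "tz": 43.5, "roll": 0}
  ]
}}

```text
t: 23.32
eef_pos: [602.2, -53.0, 19.4]
tcp_rot: [3.141, 0.0, 1.468]
ft_force: [-0.2, 0.2, -1.6]
opening: 0.692
grip_force: 30.0
```

Call:
{"api": "step_arm", "payload": {
  "moves": [
    {"tx": 0, "ty": 0, "tz": 1, "roll": 0},
    {"tx": 0, "ty": 0, "tz": 1, "roll": 0},
    {"tx": 0, "ty": 0, "tz": 1, "roll": 0}
  ]
}}

```text
t: 23.57
eef_pos: [601.9, -52.8, 18.4]
tcp_rot: [3.141, 0.0, 1.468]
ft_force: [0.2, 0.6, -1.3]
opening: 0.692
grip_force: 30.0
```

Call:
{"api": "step_arm", "payload": {
  "moves": [
    {"tx": 0, "ty": 0, "tz": 0.8, "roll": 0},
    {"tx": 0, "ty": 0, "tz": 0.8, "roll": 0},
    {"tx": 0, "ty": 0, "tz": 0.8, "roll": 0}
  ]
}}

```text
t: 23.82
eef_pos: [602.0, -52.8, 17.8]
tcp_rot: [3.141, 0.0, 1.468]
ft_force: [-0.7, -0.8, 6.1]
opening: 0.69
grip_force: 30.0
```

Call:
{"api": "step_arm", "payload": {
  "moves": [
    {"tx": 0, "ty": 0, "tz": 0, "roll": 0},
    {"tx": 0, "ty": 0, "tz": 0, "roll": 0},
    {"tx": 0, "ty": 0, "tz": 0, "roll": 0},
    {"tx": 0, "ty": 0, "tz": 0, "roll": 0},
    {"tx": 0, "ty": 0, "tz": -40, "roll": 0},
    {"tx": 0, "ty": 0, "tz": -80, "roll": 0},
    {"tx": 0, "ty": 0, "tz": -120, "roll": 0},
    {"tx": 20, "ty": 0, "tz": -160, "roll": 0},
    {"tx": 20, "ty": 0, "tz": -200, "roll": 0},
    {"tx": 20, "ty": 0, "tz": -230, "roll": 0},
    {"tx": 20, "ty": 0, "tz": -230, "roll": 0}
  ],
  "grip": 85
}}

```text
t: 24.73
eef_pos: [605.8, -32.8, 253.9]
tcp_rot: [3.131, 0.001, 1.468]
ft_force: [0.5, 0.2, -0.9]
opening: 0.893
grip_force: 0.0
```

Run:
```python
from h import *
c=optics.read_camera("wrist"); np.savez("w14.npz",**c)
print(module(c,26,602,-53,h=60)[165])
x0,x1,y0,y1=530,680,-130,20
g=cv2.cvtColor(ortho(c,8,x0,x1,y0,y1,4),cv2.COLOR_BGR2GRAY)
print(rects(((g<55)|(g>150)).astype(np.uint8),x1,y1,4,1500))
go(590,-316,250,1.471)
```

```text
[(601.7, -52.4, np.float32(82.6), np.float32(64.7), np.float32(1.466))]
[(601.1, -57.0, np.float32(87.1), np.float32(68.0), np.float32(1.467)), (603.0, -52.7, np.float32(99.9), np.float32(83.8), np.float32(1.468))]
t=24.8 at [604.8 -32.9 250.5] rpy [3.1355e+00 5.0000e-04 1.4681e+00] F [-0.2 -0.2 -0.8] j6 -0.06 | to 590,-316,250: tx -283.1 ty 14.3 tz 0.7 roll -0.0029
```

The wide module is now within 1 mm of the plate centre. Now the narrow one.

Call:
{"api": "step_arm", "payload": {
  "moves": [
    {"tx": -283, "ty": 14, "tz": 0, "roll": -0.003},
    {"tx": -283, "ty": 14, "tz": 0, "roll": -0.003},
    {"tx": -283, "ty": 14, "tz": 0, "roll": -0.003},
    {"tx": -283, "ty": 14, "tz": 0, "roll": -0.003},
    {"tx": -283, "ty": 14, "tz": 0, "roll": -0.003},
    {"tx": -283, "ty": 14, "tz": 0, "roll": -0.003},
    {"tx": -283, "ty": 14, "tz": 0, "roll": -0.003},
    {"tx": -283, "ty": 14, "tz": 0, "roll": -0.003},
    {"tx": -283, "ty": 14, "tz": 0, "roll": -0.003},
    {"tx": -283, "ty": 14, "tz": 0, "roll": -0.003}
  ],
  "grip": 60
}}

```text
t: 25.62
eef_pos: [588.2, -315.5, 245.8]
tcp_rot: [-3.14, -0.001, 1.47]
ft_force: [0.3, -0.1, -1.1]
opening: 0.631
grip_force: 0.0
```

Run:
```python
from h import *
c=optics.read_camera("wrist"); print(module(c,18,591,-349)); go(591.2,-349.3,4,1.471)
```

```text
{150: [(591.5, -349.1, np.float32(83.2), np.float32(29.3), np.float32(1.469))], 165: [(591.4, -349.0, np.float32(82.5), np.float32(28.7), np.float32(1.47))], 180: [(591.3, -349.0, np.float32(81.9), np.float32(28.0), np.float32(1.47))]}
t=25.7 at [ 588.5 -314.9  246.2] rpy [-3.1403e+00 -9.0000e-04  1.4713e+00] F [-0.5  0.2  0.8] j6 -0.49 | to 591.2,-349.3,4: tx -34.2 ty 6.4 tz 242.2 roll 0.0003
```

Call:
{"api": "step_arm", "payload": {
  "moves": [
    {"tx": -33.5, "ty": 6, "tz": 40, "roll": 0},
    {"tx": -33.5, "ty": 6, "tz": 80, "roll": 0},
    {"tx": -33.5, "ty": 6, "tz": 120, "roll": 0},
    {"tx": -33.5, "ty": 6, "tz": 160, "roll": 0},
    {"tx": -33.5, "ty": 6, "tz": 200, "roll": 0},
    {"tx": -33.5, "ty": 6, "tz": 225, "roll": 0},
    {"tx": -33.5, "ty": 6, "tz": 238, "roll": 0},
    {"tx": -33.5, "ty": 6, "tz": 242, "roll": 0},
    {"tx": -33.5, "ty": 6, "tz": 242, "roll": 0},
    {"tx": -33.5, "ty": 6, "tz": 242, "roll": 0}
  ]
}}

```text
t: 26.5
eef_pos: [592.3, -349.9, 7.1]
tcp_rot: [3.139, 0.001, 1.471]
ft_force: [0.3, -0.2, -0.5]
opening: 0.628
grip_force: 0.0
```

Call:
{"api": "step_arm", "payload": {
  "moves": [
    {"tx": 0, "ty": 0, "tz": 0, "roll": 0},
    {"tx": 0, "ty": 0, "tz": 0, "roll": 0},
    {"tx": 0, "ty": 0, "tz": 0, "roll": 0},
    {"tx": 0, "ty": 0, "tz": 0, "roll": 0},
    {"tx": 0, "ty": 0, "tz": 0, "roll": 0},
    {"tx": 0, "ty": 0, "tz": 0, "roll": 0},
    {"tx": 0, "ty": 0, "tz": 0, "roll": 0},
    {"tx": 0, "ty": 0, "tz": 0, "roll": 0}
  ],
  "grip": 15
}}

```text
t: 27.17
eef_pos: [591.4, -350.0, 5.6]
tcp_rot: [3.141, 0.0, 1.471]
ft_force: [-0.3, 0.3, 5.1]
opening: 0.315
grip_force: 30.0
```

Call:
{"api": "step_arm", "payload": {
  "moves": [
    {"tx": 0, "ty": 0, "tz": -20, "roll": 0},
    {"tx": 0, "ty": 0, "tz": -50, "roll": 0},
    {"tx": 0, "ty": 0, "tz": -90, "roll": 0},
    {"tx": 0, "ty": 0, "tz": -130, "roll": 0},
    {"tx": 0, "ty": 0, "tz": -165, "roll": 0},
    {"tx": 0, "ty": 0, "tz": -165, "roll": 0},
    {"tx": 0, "ty": 0, "tz": -165, "roll": 0}
  ]
}}

```text
t: 27.75
eef_pos: [591.7, -350.1, 172.0]
tcp_rot: [3.139, 0.002, 1.471]
ft_force: [-0.0, -0.4, -1.6]
opening: 0.314
grip_force: 30.0
```

Run:
```python
from h import *
go(565.1,149,120,1.674)
```

```text
t=27.8 at [ 591.7 -350.1  172. ] rpy [3.1387e+00 1.7000e-03 1.4709e+00] F [-0.  -0.4 -1.6] j6 -0.53 | to 565.1,149,120: tx 494.0 ty -76.4 tz 50.9 roll -0.2031
```

Call:
{"api": "step_arm", "payload": {
  "moves": [
    {"tx": 494, "ty": -76, "tz": 10, "roll": -0.203},
    {"tx": 494, "ty": -76, "tz": 10, "roll": -0.203},
    {"tx": 494, "ty": -76, "tz": 10, "roll": -0.203},
    {"tx": 494, "ty": -76, "tz": 10, "roll": -0.203},
    {"tx": 494, "ty": -76, "tz": 10, "roll": -0.203},
    {"tx": 494, "ty": -76, "tz": 10, "roll": -0.203},
    {"tx": 494, "ty": -76, "tz": 10, "roll": -0.203},
    {"tx": 494, "ty": -76, "tz": 10, "roll": -0.203},
    {"tx": 494, "ty": -76, "tz": 10, "roll": -0.203},
    {"tx": 494, "ty": -76, "tz": 10, "roll": -0.203},
    {"tx": 494, "ty": -76, "tz": 30, "roll": -0.203},
    {"tx": 494, "ty": -76, "tz": 45, "roll": -0.203}
  ]
}}

```text
t: 28.75
eef_pos: [565.0, 144.4, 129.3]
tcp_rot: [3.141, -0.0, 1.674]
ft_force: [1.0, -1.2, -1.4]
opening: 0.315
grip_force: 30.0
```

Call:
{"api": "step_arm", "payload": {
  "moves": [
    {"tx": 1, "ty": 0, "tz": 20, "roll": 0},
    {"tx": 1, "ty": 0, "tz": 20, "roll": 0},
    {"tx": 1, "ty": 0, "tz": 20, "roll": 0}
  ]
}}

```text
t: 29.0
eef_pos: [564.2, 142.9, 107.8]
tcp_rot: [-3.137, 0.0, 1.675]
ft_force: [1.1, -0.5, -0.5]
opening: 0.311
grip_force: 30.0
```

Run:
```python
from h import *
c=optics.read_camera("wrist"); np.savez("w15.npz",**c); held(c,30,5.6); go(565.1,151,42,1.674)
```

```text
tcp [565.  142.3 109. ] held ctr [563.7 144.4] dims 46.2 28.8 ang 1.675 yaw 1.6734088567136423
t=29.1 at [565.  142.3 109. ] rpy [-3.1396e+00  3.0000e-04  1.6734e+00] F [-0.7 -0.3 -0.6] j6 0.03 | to 565.1,151,42: tx 8.6 ty 1.1 tz 67.0 roll -0.0006
```

Call:
{"api": "step_arm", "payload": {
  "moves": [
    {"tx": 6.8, "ty": 1.1, "tz": 25, "roll": 0},
    {"tx": 6.8, "ty": 1.1, "tz": 45, "roll": 0},
    {"tx": 6.8, "ty": 1.1, "tz": 58, "roll": 0},
    {"tx": 6.8, "ty": 1.1, "tz": 64, "roll": 0},
    {"tx": 6.8, "ty": 1.1, "tz": 66, "roll": 0},
    {"tx": 6.8, "ty": 1.1, "tz": 66, "roll": 0},
    {"tx": 6.8, "ty": 1.1, "tz": 66, "roll": 0}
  ]
}}

```text
t: 29.63
eef_pos: [566.3, 149.4, 44.7]
tcp_rot: [3.14, 0.0, 1.673]
ft_force: [0.3, -0.5, -0.7]
opening: 0.316
grip_force: 30.0
```

Call:
{"api": "step_arm", "payload": {
  "moves": [
    {"tx": 0, "ty": 0, "tz": 1, "roll": 0},
    {"tx": 0, "ty": 0, "tz": 1, "roll": 0},
    {"tx": 0, "ty": 0, "tz": 1, "roll": 0}
  ]
}}

```text
t: 29.88
eef_pos: [565.8, 149.9, 43.2]
tcp_rot: [3.141, 0.0, 1.674]
ft_force: [0.0, -0.2, -1.3]
opening: 0.311
grip_force: 30.0
```

Call:
{"api": "step_arm", "payload": {
  "moves": [
    {"tx": 0, "ty": -0.4, "tz": 1, "roll": 0},
    {"tx": 0, "ty": -0.4, "tz": 1.5, "roll": 0},
    {"tx": 0, "ty": -0.4, "tz": 1.5, "roll": 0}
  ]
}}

```text
t: 30.13
eef_pos: [565.3, 149.8, 41.6]
tcp_rot: [3.141, 0.0, 1.674]
ft_force: [-0.6, -1.2, 3.7]
opening: 0.317
grip_force: 30.0
```

Call:
{"api": "step_arm", "payload": {
  "moves": [
    {"tx": 0, "ty": 0, "tz": 0, "roll": 0},
    {"tx": 0, "ty": 0, "tz": 0, "roll": 0},
    {"tx": 0, "ty": 0, "tz": 0, "roll": 0},
    {"tx": 0, "ty": 0, "tz": 0, "roll": 0},
    {"tx": 0, "ty": 0, "tz": -40, "roll": 0},
    {"tx": 0, "ty": 0, "tz": -80, "roll": 0},
    {"tx": 0, "ty": 0, "tz": -110, "roll": 0},
    {"tx": 20, "ty": 0, "tz": -130, "roll": 0},
    {"tx": 40, "ty": 0, "tz": -130, "roll": 0},
    {"tx": 40, "ty": 0, "tz": -130, "roll": 0},
    {"tx": 40, "ty": 0, "tz": -130, "roll": 0}
  ],
  "grip": 55
}}

```text
t: 31.05
eef_pos: [560.8, 190.1, 171.1]
tcp_rot: [3.142, 0.0, 1.675]
ft_force: [-0.5, -0.5, -0.4]
opening: 0.576
grip_force: 0.0
```

Run:
```python
from h import *
c=optics.read_camera("wrist"); np.savez("w16.npz",**c)
print(module(c,54,565,151,h=60)[165], module(c,44,560,208,h=20)[150])
g=cv2.cvtColor(ortho(c,54,490,640,80,215,4),cv2.COLOR_BGR2GRAY)
for th in (90,110,130): print(rects((g>th).astype(np.uint8),640,215,4,300))
go(556.9,279.7,60,1.674)
```

```text
[(563.7, 162.0, np.float32(61.0), np.float32(29.1), np.float32(1.679))] []
[(514.9, 172.1, np.float32(85.8), np.float32(49.2), np.float32(1.571)), (559.0, 205.7, np.float32(48.9), np.float32(11.4), np.float32(0.104)), (572.9, 138.6, np.float32(116.8), np.float32(111.2), np.float32(1.571)), (625.0, 174.5, np.float32(81.0), np.float32(30.0), np.float32(1.571))]
[(514.6, 172.4, np.float32(85.2), np.float32(48.8), np.float32(1.571)), (564.6, 152.6, np.float32(86.9), np.float32(29.9), np.float32(1.679)), (559.0, 205.7, np.float32(48.6), np.float32(11.0), np.float32(0.107)), (610.0, 93.4, np.float32(34.9), np.float32(20.2), np.float32(0.1)), (625.0, 174.6, np.float32(80.8), np.float32(30.0), np.float32(1.571))]
[(514.4, 172.5, np.float32(85.0), np.float32(48.2), np.float32(1.571)), (564.7, 152.7, np.float32(86.4), np.float32(29.6), np.float32(1.679)), (559.1, 205.5, np.float32(48.3), np.float32(10.3), np.float32(0.106)), (625.1, 174.9, np.float32(80.2), np.float32(29.8), np.float32(1.571))]
t=31.1 at [560.8 189.5 170.7] rpy [-3.1408e+00  3.0000e-04  1.6747e+00] F [ 0.5 -0.2 -0.1] j6 0.11 | to 556.9,279.7,60: tx 90.1 ty 5.5 tz 110.7 roll 0.0007
```

Narrow module placed square and centred to about 1 mm. Press the button.

Call:
{"api": "step_arm", "payload": {
  "moves": [
    {"tx": 89.5, "ty": 5, "tz": 0, "roll": 0},
    {"tx": 89.5, "ty": 5, "tz": 0, "roll": 0},
    {"tx": 89.5, "ty": 5, "tz": 30, "roll": 0},
    {"tx": 89.5, "ty": 5, "tz": 70, "roll": 0},
    {"tx": 89.5, "ty": 5, "tz": 100, "roll": 0},
    {"tx": 89.5, "ty": 5, "tz": 110, "roll": 0},
    {"tx": 89.5, "ty": 5, "tz": 110, "roll": 0},
    {"tx": 89.5, "ty": 5, "tz": 110, "roll": 0},
    {"tx": 89.5, "ty": 5, "tz": 110, "roll": 0}
  ],
  "grip": 0
}}

```text
t: 31.85
eef_pos: [558.0, 279.0, 62.8]
tcp_rot: [3.139, -0.0, 1.673]
ft_force: [0.2, -0.4, 1.0]
opening: 0.022
grip_force: 0.0
```

Call:
{"api": "step_arm", "payload": {
  "moves": [
    {"tx": 0, "ty": 0, "tz": 5, "roll": 0},
    {"tx": 0, "ty": 0, "tz": 10, "roll": 0},
    {"tx": 0, "ty": 0, "tz": 13, "roll": 0},
    {"tx": 0, "ty": 0, "tz": 16, "roll": 0},
    {"tx": 0, "ty": 0, "tz": 16, "roll": 0}
  ]
}}

```text
t: 32.27
eef_pos: [557.5, 279.2, 46.3]
tcp_rot: [3.14, -0.0, 1.674]
ft_force: [-0.2, -2.1, 7.9]
opening: 0.005
grip_force: 4.1
```

Call:
{"api": "step_arm", "payload": {
  "moves": [
    {"tx": 0, "ty": 0, "tz": 1, "roll": 0},
    {"tx": 0, "ty": 0, "tz": 2, "roll": 0},
    {"tx": 0, "ty": 0, "tz": 2, "roll": 0}
  ]
}}

```text
t: 32.52
eef_pos: [557.6, 279.3, 45.9]
tcp_rot: [3.139, -0.0, 1.674]
ft_force: [-6.7, -4.5, 26.9]
opening: 0.004
grip_force: 13.6
```

Hard stop again at 27 N. Return to the module.

Call:
{"api": "step_arm", "payload": {
  "moves": [
    {"tx": 0, "ty": 0, "tz": -20, "roll": 0},
    {"tx": 0, "ty": 0, "tz": -60, "roll": 0},
    {"tx": -40, "ty": 0, "tz": -70, "roll": 0},
    {"tx": -80, "ty": 0, "tz": -70, "roll": 0},
    {"tx": -120, "ty": 0, "tz": -70, "roll": 0},
    {"tx": -129, "ty": -5, "tz": -70, "roll": 0},
    {"tx": -129, "ty": -5, "tz": -70, "roll": 0},
    {"tx": -129, "ty": -5, "tz": -70, "roll": 0},
    {"tx": -129, "ty": -5, "tz": -70, "roll": 0}
  ],
  "grip": 55
}}

```text
t: 33.27
eef_pos: [565.2, 151.3, 113.1]
tcp_rot: [-3.141, -0.0, 1.674]
ft_force: [-0.1, 0.1, 0.6]
opening: 0.555
grip_force: 0.0
```

Run:
```python
from h import *
c=optics.read_camera("wrist"); print(module(c,54,565,150,h=55)[165])
go(564.9,150.2,41,1.674)
```

```text
[(564.4, 155.2, np.float32(73.9), np.float32(29.2), np.float32(1.676))]
t=33.3 at [565.1 151.6 113. ] rpy [-3.1415 -0.      1.675 ] F [0.  0.1 0.4] j6 0.04 | to 564.9,150.2,41: tx -1.3 ty -0.4 tz 72.0 roll 0.0010
```

Call:
{"api": "step_arm", "payload": {
  "moves": [
    {"tx": -0.5, "ty": -0.3, "tz": 25, "roll": 0},
    {"tx": -0.5, "ty": -0.3, "tz": 50, "roll": 0},
    {"tx": -0.5, "ty": -0.3, "tz": 65, "roll": 0},
    {"tx": -0.5, "ty": -0.3, "tz": 71, "roll": 0},
    {"tx": -0.5, "ty": -0.3, "tz": 71, "roll": 0},
    {"tx": -0.5, "ty": -0.3, "tz": 71, "roll": 0}
  ]
}}

```text
t: 33.82
eef_pos: [565.1, 150.5, 42.4]
tcp_rot: [3.142, 0.0, 1.675]
ft_force: [0.7, 0.6, 0.1]
opening: 0.579
grip_force: 0.0
```

Call:
{"api": "step_arm", "payload": {
  "moves": [
    {"tx": 0, "ty": 0, "tz": 0, "roll": 0},
    {"tx": 0, "ty": 0, "tz": 0, "roll": 0},
    {"tx": 0, "ty": 0, "tz": 0, "roll": 0},
    {"tx": 0, "ty": 0, "tz": 0, "roll": 0},
    {"tx": 0, "ty": 0, "tz": 0, "roll": 0},
    {"tx": 0, "ty": 0, "tz": 0, "roll": 0},
    {"tx": 0, "ty": 0, "tz": 0, "roll": 0}
  ],
  "grip": 15
}}

```text
t: 34.4
eef_pos: [565.2, 149.8, 42.6]
tcp_rot: [3.141, 0.0, 1.674]
ft_force: [-1.7, 0.1, 6.0]
opening: 0.312
grip_force: 30.0
```

Call:
{"api": "step_arm", "payload": {
  "moves": [
    {"tx": 0, "ty": 0, "tz": -20, "roll": 0},
    {"tx": 0, "ty": 0, "tz": -50, "roll": 0},
    {"tx": 0, "ty": 0, "tz": -80, "roll": 0},
    {"tx": 0, "ty": 0, "tz": -80, "roll": 0},
    {"tx": 0, "ty": 0, "tz": -80, "roll": 0}
  ]
}}

```text
t: 34.82
eef_pos: [565.4, 149.8, 123.3]
tcp_rot: [3.139, -0.0, 1.674]
ft_force: [0.5, -0.5, -1.7]
opening: 0.313
grip_force: 30.0
```

Run:
```python
from h import *
c=optics.read_camera("wrist"); held(c,30,5.6)
go(602,-53,90,1.467)
```

```text
tcp [564.8 149.7 122. ] held ctr [565.1 150.7] dims 46.9 29.1 ang 1.674 yaw 1.6737149983695518
t=34.9 at [564.8 149.7 122. ] rpy [3.1413e+00 1.0000e-04 1.6737e+00] F [-0.2  1.3 -1.7] j6 0.04 | to 602,-53,90: tx -205.4 ty 16.2 tz 32.1 roll 0.2067
```

Call:
{"api": "step_arm", "payload": {
  "moves": [
    {"tx": -206, "ty": 16, "tz": 0, "roll": 0.206},
    {"tx": -206, "ty": 16, "tz": 0, "roll": 0.206},
    {"tx": -206, "ty": 16, "tz": 0, "roll": 0.206},
    {"tx": -206, "ty": 16, "tz": 15, "roll": 0.206},
    {"tx": -206, "ty": 16, "tz": 32, "roll": 0.206},
    {"tx": -206, "ty": 16, "tz": 32, "roll": 0.206},
    {"tx": -206, "ty": 16, "tz": 32, "roll": 0.206},
    {"tx": -206, "ty": 16, "tz": 32, "roll": 0.206}
  ]
}}

```text
t: 35.53
eef_pos: [601.3, -53.2, 88.9]
tcp_rot: [-3.139, -0.0, 1.467]
ft_force: [-0.2, 0.4, -0.5]
opening: 0.312
grip_force: 30.0
```

Run:
```python
from h import *
c=optics.read_camera("wrist"); np.savez("w17.npz",**c)
cv2.imwrite("pics/w17.png",cv2.resize(c["pixels"],(800,600),interpolation=cv2.INTER_CUBIC))
held(c,30,6.4)
print(module(c,26,602,-53,h=60)[165])
go(602,-53.7,34,1.467)
```

```text
tcp [601.6 -52.5  89.6] held ctr [601.1 -52.6] dims 47.9 28.2 ang 1.468 yaw 1.4681369348800781
[(599.4, -66.5, np.float32(70.9), np.float32(41.9), np.float32(1.467)), (602.4, -45.0, np.float32(66.9), np.float32(64.6), np.float32(1.47))]
t=35.6 at [601.6 -52.5  89.6] rpy [-3.1402e+00 -2.0000e-04  1.4681e+00] F [ 0.1  0.1 -0.4] j6 -0.09 | to 602,-53.7,34: tx -1.1 ty 0.6 tz 55.6 roll 0.0011
```

View pics/w17.png

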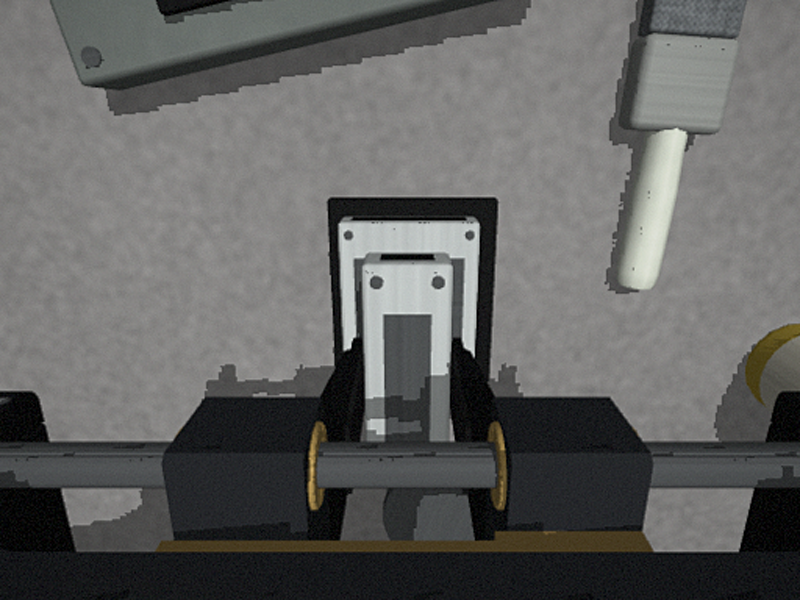

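The narrow module is held squarely over the wide one on the plate (front edge at (408,262), base module's front edge at row 225). Lower it.

Call:
{"api": "step_arm", "payload": {
  "moves": [
    {"tx": -0.3, "ty": 0.4, "tz": 20, "roll": 0},
    {"tx": -0.3, "ty": 0.4, "tz": 38, "roll": 0},
    {"tx": -0.3, "ty": 0.4, "tz": 50, "roll": 0},
    {"tx": -0.3, "ty": 0.4, "tz": 55, "roll": 0},
    {"tx": -0.3, "ty": 0.4, "tz": 55, "roll": 0},
    {"tx": -0.3, "ty": 0.4, "tz": 55, "roll": 0}
  ]
}}

```text
t: 36.08
eef_pos: [602.7, -53.3, 35.7]
tcp_rot: [3.141, 0.0, 1.469]
ft_force: [0.7, 0.5, -1.5]
opening: 0.311
grip_force: 30.0
```

Call:
{"api": "step_arm", "payload": {
  "moves": [
    {"tx": 0, "ty": 0, "tz": 1, "roll": 0},
    {"tx": 0, "ty": 0, "tz": 1.5, "roll": 0},
    {"tx": 0, "ty": 0, "tz": 1.5, "roll": 0}
  ]
}}

```text
t: 36.33
eef_pos: [602.7, -53.8, 34.2]
tcp_rot: [3.141, 0.0, 1.468]
ft_force: [-0.3, 0.3, -1.4]
opening: 0.311
grip_force: 30.0
```

Call:
{"api": "step_arm", "payload": {
  "moves": [
    {"tx": 0.3, "ty": -0.8, "tz": 1, "roll": 0},
    {"tx": 0.3, "ty": -0.8, "tz": 1.8, "roll": 0},
    {"tx": 0.3, "ty": -0.8, "tz": 1.8, "roll": 0}
  ]
}}

```text
t: 36.58
eef_pos: [601.7, -53.5, 32.7]
tcp_rot: [3.141, 0.0, 1.468]
ft_force: [-1.9, 0.7, 7.7]
opening: 0.312
grip_force: 30.0
```

Call:
{"api": "step_arm", "payload": {
  "moves": [
    {"tx": 0, "ty": 0, "tz": -0.7, "roll": 0},
    {"tx": 0, "ty": 0, "tz": -0.7, "roll": 0},
    {"tx": 0, "ty": 0, "tz": -0.7, "roll": 0},
    {"tx": 0, "ty": 0, "tz": -0.7, "roll": 0},
    {"tx": 0, "ty": 0, "tz": -40, "roll": 0},
    {"tx": 0, "ty": 0, "tz": -80, "roll": 0},
    {"tx": 0, "ty": 0, "tz": -120, "roll": 0},
    {"tx": 20, "ty": 0, "tz": -160, "roll": 0},
    {"tx": 20, "ty": 0, "tz": -200, "roll": 0},
    {"tx": 20, "ty": 0, "tz": -215, "roll": 0},
    {"tx": 20, "ty": 0, "tz": -215, "roll": 0}
  ],
  "grip": 50
}}

```text
t: 37.5
eef_pos: [605.0, -33.4, 251.5]
tcp_rot: [3.134, 0.001, 1.468]
ft_force: [-0.4, 0.5, -0.9]
opening: 0.525
grip_force: 0.0
```

Run:
```python
from h import *
c=optics.read_camera("wrist"); np.savez("w18.npz",**c)
print(module(c,44,602,-53,h=60)[165],module(c,26,602,-53,h=60)[150])
g=cv2.cvtColor(ortho(c,44,540,665,-115,10,4),cv2.COLOR_BGR2GRAY)
go(610,240,245,1.674)
```

```text
[(579.2, -45.5, np.float32(79.3), np.float32(17.1), np.float32(1.44)), (609.9, -52.0, np.float32(85.6), np.float32(45.6), np.float32(1.471))] [(601.2, -56.1, np.float32(90.5), np.float32(65.2), np.float32(1.466))]
t=37.5 at [604.2 -33.4 248.7] rpy [3.1379e+00 3.0000e-04 1.4681e+00] F [ 0.7  0.5 -0.7] j6 -0.06 | to 610,240,245: tx 272.6 ty -22.3 tz 3.5 roll -0.2059
```

Run:
```python
from h import *
c=dict(np.load("w18.npz"))
for z in (44,26):
    g=cv2.GaussianBlur(cv2.cvtColor(ortho(c,z,545,660,-110,5,4),cv2.COLOR_BGR2GRAY),(3,3),0)
    n,l,s,_=cv2.connectedComponentsWithStats(((g>50)&(g<130)).astype(np.uint8))
    print(z,[r for i in range(1,n) if s[i,4]>1500 for r in rects((l==i).astype(np.uint8),660,5,4,80)])
r=c=dict(np.load("w18.npz"))
def line(x,y,z,d,L):  # grey profile along direction d
    return [int(cv2.cvtColor(c["pixels"],cv2.COLOR_BGR2GRAY)[tuple(np.round(proj(c,(x+d[0]*t,y+d[1]*t,z))[::-1]).astype(int))]) for t in range(-L,L+1,2)]
e=(.995,-.102); u=(.102,.995)
cx,cy=601.8,-52.8
for k in (-36,0,36): print(k,line(cx+u[0]*k,cy+u[1]*k,44,e,50))
print(line(cx,cy,44,u,60))
```

```text
44 [(603.5, -48.0, np.float32(102.9), np.float32(78.7), np.float32(1.468)), (621.5, -50.5, np.float32(47.5), np.float32(10.3), np.float32(1.472)), (601.2, -53.3, np.float32(49.8), np.float32(15.7), np.float32(1.465))]
26 [(603.1, -52.6, np.float32(107.7), np.float32(82.5), np.float32(1.467)), (621.9, -55.4, np.float32(49.8), np.float32(10.8), np.float32(1.472)), (600.7, -58.3, np.float32(52.2), np.float32(16.5), np.float32(1.464))]
-36 [139, 138, 137, 139, 139, 131, 138, 18, 15, 17, 49, 68, 37, 43, 41, 45, 44, 26, 190, 75, 75, 178, 193, 191, 194, 194, 193, 195, 200, 105, 100, 165, 108, 42, 40, 38, 28, 33, 35, 40, 19, 21, 35, 13, 29, 140, 137, 133, 128, 137, 132]
0 [139, 143, 139, 141, 146, 138, 143, 5, 18, 93, 199, 206, 191, 64, 82, 76, 85, 74, 204, 200, 202, 62, 79, 79, 80, 85, 81, 81, 75, 181, 203, 199, 166, 79, 85, 81, 79, 155, 207, 204, 180, 0, 27, 27, 19, 123, 139, 139, 141, 140, 143]
36 [140, 142, 130, 131, 137, 138, 135, 32, 13, 85, 190, 200, 194, 201, 201, 194, 201, 109, 195, 79, 72, 138, 210, 198, 204, 201, 208, 199, 199, 108, 67, 215, 169, 207, 199, 196, 196, 200, 188, 199, 194, 1, 30, 24, 15, 159, 143, 144, 142, 140, 139]
[142, 141, 138, 137, 135, 137, 135, 123, 60, 93, 197, 191, 194, 192, 192, 192, 197, 191, 80, 83, 83, 84, 84, 86, 82, 84, 85, 82, 86, 85, 85, 83, 88, 84, 86, 86, 89, 85, 87, 83, 86, 84, 112, 201, 203, 200, 198, 201, 201, 200, 200, 125, 107, 31, 27, 19, 27, 31, 99, 140, 147]
```

The pile is square: the narrow module at (601.2,-53.3) on the wide one at (601.7,-52.5). Now switch the lever off from the far side.

Call:
{"api": "step_arm", "payload": {
  "moves": [
    {"tx": 390, "ty": -20, "tz": 0, "roll": -0.206},
    {"tx": 390, "ty": -20, "tz": 0, "roll": -0.206},
    {"tx": 390, "ty": -20, "tz": 0, "roll": -0.206},
    {"tx": 390, "ty": -20, "tz": 0, "roll": -0.206},
    {"tx": 390, "ty": -20, "tz": 0, "roll": -0.206},
    {"tx": 390, "ty": -20, "tz": 0, "roll": -0.206},
    {"tx": 390, "ty": -20, "tz": 0, "roll": -0.206},
    {"tx": 390, "ty": -20, "tz": 0, "roll": -0.206},
    {"tx": 390, "ty": -20, "tz": 0, "roll": -0.206},
    {"tx": 390, "ty": -20, "tz": 0, "roll": -0.206},
    {"tx": 390, "ty": -20, "tz": 0, "roll": -0.206},
    {"tx": 390, "ty": -20, "tz": 0, "roll": -0.206}
  ],
  "grip": 0
}}

```text
t: 38.55
eef_pos: [623.4, 356.5, 244.6]
tcp_rot: [-3.139, 0.001, 1.675]
ft_force: [-0.5, -0.0, -0.4]
opening: 0.006
grip_force: 0.0
```

Run:
```python
from h import *
go(604,370,200,1.674)
```

```text
t=38.5 at [623.4 356.5 244.6] rpy [-3.1388e+00  1.3000e-03  1.6751e+00] F [-0.5 -0.  -0.4] j6 0.32 | to 604,370,200: tx 15.5 ty -17.7 tz 44.7 roll 0.0011
```

Call:
{"api": "step_arm", "payload": {
  "moves": [
    {"tx": 14, "ty": -16, "tz": 40, "roll": 0},
    {"tx": 14, "ty": -16, "tz": 80, "roll": 0},
    {"tx": 14, "ty": -16, "tz": 120, "roll": 0},
    {"tx": 14, "ty": -16, "tz": 155, "roll": 0},
    {"tx": 14, "ty": -16, "tz": 162, "roll": 0},
    {"tx": 14, "ty": -16, "tz": 162, "roll": 0},
    {"tx": 14, "ty": -16, "tz": 162, "roll": 0}
  ]
}}

```text
t: 39.13
eef_pos: [607.6, 367.9, 86.3]
tcp_rot: [3.14, -0.0, 1.673]
ft_force: [0.7, -0.5, 0.8]
opening: 0.006
grip_force: 0.0
```

Call:
{"api": "step_arm", "payload": {
  "moves": [
    {"tx": 0, "ty": -10, "tz": 0, "roll": 0},
    {"tx": 0, "ty": -20, "tz": 0, "roll": 0},
    {"tx": 0, "ty": -30, "tz": 0, "roll": 0},
    {"tx": 0, "ty": -40, "tz": 0, "roll": 0},
    {"tx": 0, "ty": -50, "tz": 0, "roll": 0},
    {"tx": 0, "ty": -60, "tz": 0, "roll": 0},
    {"tx": 0, "ty": -68, "tz": 0, "roll": 0},
    {"tx": 0, "ty": -72, "tz": 0, "roll": 0},
    {"tx": 0, "ty": -72, "tz": 0, "roll": 0}
  ]
}}

```text
t: 39.88
eef_pos: [534.1, 361.3, 85.3]
tcp_rot: [-3.141, 0.0, 1.674]
ft_force: [-0.3, 0.3, 1.8]
opening: 0.004
grip_force: 0.0
```

Call:
{"api": "step_arm", "payload": {
  "moves": [
    {"tx": 0, "ty": -3, "tz": 0, "roll": 0},
    {"tx": 0, "ty": -6, "tz": 0, "roll": 0},
    {"tx": 0, "ty": -6, "tz": 0, "roll": 0}
  ]
}}

```text
t: 40.13
eef_pos: [528.6, 360.6, 84.6]
tcp_rot: [-3.141, 0.0, 1.674]
ft_force: [0.2, 0.4, -1.0]
opening: 0.003
grip_force: 0.0
```

Call:
{"api": "step_arm", "payload": {
  "moves": [
    {"tx": 0, "ty": -2, "tz": 0, "roll": 0},
    {"tx": 0, "ty": -3, "tz": 0, "roll": 0},
    {"tx": 0, "ty": -3, "tz": 0, "roll": 0}
  ]
}}

```text
t: 40.38
eef_pos: [525.9, 360.4, 84.7]
tcp_rot: [-3.141, 0.0, 1.674]
ft_force: [-0.3, 0.2, 0.1]
opening: 0.003
grip_force: 0.1
```

Call:
{"api": "step_arm", "payload": {
  "moves": [
    {"tx": 0, "ty": -2, "tz": 0, "roll": 0},
    {"tx": 0, "ty": -4, "tz": 0, "roll": 0},
    {"tx": 0, "ty": -4, "tz": 0, "roll": 0}
  ]
}}

```text
t: 40.63
eef_pos: [524.6, 360.5, 85.2]
tcp_rot: [3.135, -0.001, 1.674]
ft_force: [14.0, 1.0, -5.4]
opening: 0.009
grip_force: 6.4
```

End stop reached. I'll give a last light push, then retreat and check.

Call:
{"api": "step_arm", "payload": {
  "moves": [
    {"tx": 0, "ty": -1, "tz": 0, "roll": 0},
    {"tx": 0, "ty": -1, "tz": 0, "roll": 0},
    {"tx": 0, "ty": 30, "tz": 0, "roll": 0},
    {"tx": 0, "ty": 60, "tz": 0, "roll": 0},
    {"tx": 0, "ty": 60, "tz": -40, "roll": 0},
    {"tx": 0, "ty": 60, "tz": -80, "roll": 0},
    {"tx": -40, "ty": 60, "tz": -120, "roll": 0},
    {"tx": -80, "ty": 30, "tz": -160, "roll": 0},
    {"tx": -100, "ty": 0, "tz": -200, "roll": 0},
    {"tx": -100, "ty": -10, "tz": -215, "roll": 0},
    {"tx": -100, "ty": -10, "tz": -215, "roll": 0},
    {"tx": -100, "ty": -10, "tz": -215, "roll": 0}
  ]
}}

```text
t: 41.63
eef_pos: [521.5, 258.4, 304.5]
tcp_rot: [3.136, -0.001, 1.673]
ft_force: [0.3, 0.4, -0.5]
opening: 0.004
grip_force: 0.0
```

Run:
```python
from h import *
c=optics.read_camera("wrist")
g=cv2.cvtColor(c["pixels"],cv2.COLOR_BGR2GRAY)
m=(g<45).astype(np.uint8); n,l,s,ct=cv2.connectedComponentsWithStats(m)
for i in range(1,n):
    if 150<s[i,4]<5000: print(s[i],ct[i].round(1),at(c,ct[i],104).round(1))
print("expected off",proj(c,(505,359.3,104)),"on",proj(c,(562,365,104)))
t=optics.read_camera("top")
x0,x1,y0,y1=560,650,-230,-140
gg=cv2.cvtColor(ortho(t,22,x0,x1,y0,y1,4),cv2.COLOR_BGR2GRAY); print("tin",rects((gg<95).astype(np.uint8),x1,y1,4,500))
print(rects((cv2.cvtColor(ortho(t,44,540,670,-120,10,4),cv2.COLOR_BGR2GRAY)>140).astype(np.uint8),670,10,4,300))
print(env.state()["t"])
```

```text
[ 473   21   39   46 1009] [494.5  45.6] [755.1 401.7 104. ]
[241  50  24  25 472] [252.2  61.9] [503.3 359.8 104. ]
[ 322  103   27   41 1004] [334.7 123.4] [601.5 304.7 104. ]
[271 116  32  33 448] [285.9 131.1] [548.  290.5 104. ]
[ 397  196   47   44 1016] [420.1 217.6] [725.1 201.9 104. ]
[432 232  25  22 420] [444.2 242.3] [763.5 171.9 104. ]
[  0 251  33  34 873] [ 13.5 268.1] [222.6  81.4 104. ]
[490 251  22  34 587] [502.3 268.3] [848.6 142.8 104. ]
expected off [253.74780356  62.57219319] on [307.62056474  62.69710168]
tin []
[(605.1, -54.9, np.float32(129.8), np.float32(129.8), np.float32(1.571))]
41.7333
```

Run:
```python
from h import *
t=optics.read_camera("top")
g=cv2.cvtColor(ortho(t,26,540,670,-120,10,4),cv2.COLOR_BGR2GRAY)
for th in (165,180,195): print(rects((g>th).astype(np.uint8),670,10,4,300))
gg=cv2.cvtColor(ortho(t,22,540,660,-240,-125,4),cv2.COLOR_BGR2GRAY)
for th in (70,85,100,110): print(rects((gg<th).astype(np.uint8),660,-125,4,500))
print(env.job_done())
```

```text
[(605.1, -54.9, np.float32(129.8), np.float32(129.8), np.float32(1.571))]
[(600.5, -54.0, np.float32(86.3), np.float32(66.6), np.float32(1.467)), (625.9, -113.2, np.float32(67.8), np.float32(13.0), np.float32(0.0)), (605.1, -54.9, np.float32(129.8), np.float32(129.8), np.float32(1.571))]
[(576.2, -50.2, np.float32(83.1), np.float32(17.6), np.float32(1.439)), (610.7, -55.0, np.float32(85.2), np.float32(45.3), np.float32(1.473))]
[]
[]
[]
[(587.8, -179.7, np.float32(65.0), np.float32(37.9), np.float32(1.494))]
the job is handed in; nothing more can be done
None
```

The job is handed in: both modules present (66 mm and 30 mm wide) were tested widest first and stacked square in the middle of the plate. The wide one was knocked aside once and re-centred, the lever is fully off, and the arm never went near the tin.

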